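Get the little pot out from behind and onto the scale

TASK

The little white pot stands at the back of the wooden tray, boxed in by the oil bottle, the pepper mill and the square tin. First stand those three aside on the chopping board, then lift the pot out and stand it in the middle of the kitchen scale's round pan for weighing, and then put the three back on the tray, each upright on the very spot where it stood, with the tin square to the tray as before; don't knock anything over, and leave the mug, the soap bottle and the ramekin where they are.

Things in the scene. Friction and masses are not known exactly. Their poses are not given: they have to be found in the camera images.
- bottle: Oil bottle of green glass with a steel pourer, loose, 200 mm tall. Round body 64 mm across up to 112 mm, shoulder narrowing to 146 mm, then a straight round neck 29 mm across from 146 to 184 mm (a 32 mm collar above it to 190 mm, 20 mm pourer on top): grip it by the neck. About 0.5 kg. Origin: centre of the underside, z up. Starts on the tray, in any of the tray's three outer places.
- mill: Turned pepper mill of dark wood, loose, 190 mm tall. Foot 60 mm across, waist 42 mm at 60 mm height, belly 50 mm at 112 mm, then a straight round head 46 mm across from 118 to 163 mm with a steel nut on top: grip it by the head. About 0.32 kg. Origin: centre of the underside, z up. Starts on the tray, in any of the three outer places.
- tin: Plain square aluminium tin with a lid and paper label, loose, 60 x 60 mm (61 mm at the lid, which is the part from 120 to 150 mm), 150 mm tall: grip it by the lid across two opposite flat sides. About 0.35 kg. Origin: centre of the underside, z up, x and y across the flat sides. Starts on the tray, square to it within 3 degrees, in any of the three outer places.
- pot: Squat white ceramic pot with a flat cork lid, loose, 62 mm across from 8 to 44 mm height, lid 48 mm across up to 55 mm: grip it by the ceramic. About 0.2 kg. Origin: centre of the underside, z up. Starts at the back middle of the tray with only about 8 to 28 mm between it and the foot of each of the three tall things around it, so that no gripper fits in until they are gone.
- tray: Wooden tray, fixed, 200 mm (its x) by 280 mm (its y), small brass handles on the short sides. Floor 10 mm thick (top at z = 10 mm), rim 8 mm thick and 24 mm high on three sides, the back rim (at +x) 50 mm high. Origin: centre of the underside. Things stand, within 4 mm each way and in tray x, y: the pot at (42, 0) mm; the three tall ones, in shuffled order, at (20, 76), (20, -76) and (-40, 0) mm. Tray on the robot's left or right, turned by up to 0.2 rad.
- board: Chopping board of pale wood, fixed, 220 mm (its x) by 280 mm (its y), 20 mm thick, a thin dark line inside its edge. Origin: centre of the underside, top at z = 20 mm. The side area for the three tall things; empty at the start. On the side opposite to the tray, turned by up to 0.2 rad.
- scale: Digital kitchen scale, fixed, between tray and board: black body 190 x 140 mm, 19 mm high, with a flat round steel pan 128 mm across whose top is at z = 28 mm, display on the robot's side. Origin: on the worktop under the middle of the pan.
- mug: Bystander: blue mug, loose, 80 mm across, 92 mm high, handle away from the robot, beyond the scale. Origin: centre of the underside. Leave it alone.
- soap: Bystander: amber soap bottle with black pump, loose, 66 mm across, 174 mm high, far out at one side. Origin: centre of the underside. Leave it alone.
- ramekin: Bystander: small terracotta bowl, loose, 90 mm across, 45 mm high, far out at the other side. Origin: centre of the underside. Leave it alone.

How it is judged:
By the outcome, as a careful person would: the job done as asked, in the order asked, and still so for the second after the job is handed in, with the robot touching nothing.
It also fails if it takes over 144 s, if anything falls off the work surface, if the arm or the gripper's body presses on something with over 40 N, if the wrist force passes 120 N, or if a joint passes its speed limit or range.

ROBOT

A 6-joint arm with a two-finger parallel gripper is mounted at the origin on the work surface. World frame = base frame: x ahead of the robot, y to its left, z up, the work surface at z = 0. Lengths are in m, angles in rad, forces in N, time in s.
With the tool pointing down it reaches from about 0.425 to 0.95 m from the base axis. Payload 3.5 kg.
Tool frame: the origin (TCP) lies on the centre line of the jaws, within the pads' length; the fingertips stand 25 mm ahead of it and the grasp point (between the pads) lies 6 mm ahead of it (ctrl.finger_overhang is the distance from the TCP to the fingertips, in m); z points along the fingers, y is the line along which they close (so a half turn about z gives the same grasp; the last joint's range is limited). The gripper opens to 85 mm and grips with 20 to 120 N. Pads are 22 mm wide; open, the fingers measure 114 mm over their backs; the gripper's body (76 mm by 85 mm) begins 54 mm behind the grasp point. The pads swing forward as they close: fully open they stand 13 mm farther back than shut.
Start: joints at [1.092, 0.286, 1.577, -0, 1.279, -0.15], TCP at [0.218, 0.639, 0.256] pointing down, gripper open.
Joint ranges: [-2.77, 2.77], [-0.9, 2.22], [0.21, 2.48], [-1.53, 4.67], [0.24, 2.81], [-2.84, 2.84]. Speed limits (rad/s): [2.79, 2.79, 3.14, 3.14, 3.14, 3.14].

INTERFACE

Orientations are given as a unit quaternion [x, y, z, w].
In Python, from plant import get_state, imaging, job, ctrl gives the robot as it stands.
- The arm moves only by the tool jog_arm, never from a script. Its argument "increments" is a list of rows, each an object of numbers: "dx", "dy", "dz": the shift along the world's x, y, z each as a share of 12 cm, from -1 to 1; "ax", "ay", "az": the turn, a rotation vector about the world's x, y, z each as a share of pi/2 rad, from -1 to 1; "gripper": the gripper command: -1 is shut, 1 is fully open, values between are in proportion. A call has 1 to 10 rows; each row is the pose to reach, as a shift and turn from the pose commanded when the call began; what a row does not reach only later rows make up. A row lasts 1/10 s, in which the tool goes at most 50 mm and 8.59 degrees, less where a joint would pass 70% of its speed; a pose out of reach is approached as far as the arm can. A call with a number of a shift or a turn outside -1 to 1 is refused whole. A call with a gripper value outside its range is refused whole. The fingers move at their own pace and stop on an object; "force" is the grip in N (left out, the last holds). Time passes only in rows, so rows that repeat a pose let the fingers close. It gives the time, the measured TCP pose, the force, the opening and the grip force at its end, in the units of the state.
- get_state(): the state, without advancing time (a new reading comes with each control period).
- imaging.read_camera(name): name is "scene" or "top"; returns a dict with "frame" (400x640x3 uint8, blue, green, red), "depth" (400x640 float32, m along the optical axis (not along the pixel's ray), 0 where there is no reading), "camera_matrix" (3x3 intrinsics, pixels), "extrinsics" (4x4, takes a point from camera to world coordinates). Camera axes: x right, y up, looking along -z (the intrinsics and any distortion apply to the point x, -y, -z); pixel columns grow to the right and rows downward; lengths in m; the calibration is good to about 2 mm. A picture is of the moment at which its call begins.
- job.sign_off(): hands the job in; it is judged then, once.
The state is a dict: "time": time; "qpos": joint angles; "dq": joint speeds; "joint_efforts": joint torques, N m; "eef_pos": TCP position; "tcp_rot": TCP orientation; "contact_force": force on the tool from outside, world axes, zero at the start; "wrist_torque": the same for the moment, N m; "opening": opening from 0.0 (shut) to 1.0 (fully open); "finger_force": force on a finger pad.
Only numpy, scipy, OpenCV 4.12 (cv2) and the standard library are available. Lean on these libraries where they do the work, as an engineer would, in place of code of your own. Each camera call takes 0.05 s, during which the arm holds its last target. There are 200 camera calls.

## Working session

There is one attempt and no reset: what is moved stays moved. The work goes in short steps, Python scripts to look and compute and a tool call to move; the robot and the scene stay as the last step left them, time stands still between calls to the robot, and variables do not carry over. Pictures are saved under pics/ and viewed, at most 14 in all, crops included, and the job is handed in when it is done.

Besides the shell and the picture viewer there is one more tool, called after "Call:" in YAML: its name, and indented under it one key for each argument. jog_arm: Moves the arm, as the interface text tells. Shift numbers are shares of 12 cm and turn numbers shares of pi/2 rad, none past 1 either way. Its arguments: {"type":"object","properties":{"increments":{"type":"array"},"force":{"type":"number"}},"required":["increments"]}

```bash
ls; mkdir -p pics; cat > h.py <<'E'
import numpy as np, cv2
from plant import get_state, imaging, job, ctrl
def cam(n):
    c=imaging.read_camera(n); return c['frame'],c['depth'],np.array(c['camera_matrix']),np.array(c['extrinsics'])
def cloud(d,K,T):
    v,u=np.indices(d.shape); P=np.stack([(u-K[0,2])/K[0,0]*d,-(v-K[1,2])/K[1,1]*d,-d],-1)
    return P@T[:3,:3].T+T[:3,3]
def ray(uv,z,K,T):
    uv=np.atleast_2d(uv).astype(float); r=np.stack([(uv[:,0]-K[0,2])/K[0,0],-(uv[:,1]-K[1,2])/K[1,1],-np.ones(len(uv))],-1)@T[:3,:3].T
    return T[:3,3]+r*((z-T[2,3])/r[:,2])[:,None]
E
python3 - <<'E'
from h import *
for n in ('top','scene'):
    f,d,K,T=cam(n); cv2.imwrite(f'pics/{n}0.png',f); np.savez(f'{n}0.npz',f=f,d=d,K=K,T=T); print(n,K.round(1).tolist(),T.round(3).tolist())
s=get_state(); print({k:np.round(v,3).tolist() for k,v in s.items()}, ctrl.finger_overhang)
E
```

```text
pics
top [[467.0, 0.0, 315.3], [0.0, 467.0, 192.9], [0.0, 0.0, 1.0]] [[0.052, 0.975, -0.217, 0.156], [-0.999, 0.051, -0.011, -0.012], [0.0, 0.218, 0.976, 1.815], [0.0, 0.0, 0.0, 1.0]]
scene [[415.0, 0.0, 325.3], [0.0, 415.0, 192.9], [0.0, 0.0, 1.0]] [[-0.853, -0.441, 0.281, 0.932], [0.522, -0.728, 0.445, 0.583], [0.008, 0.526, 0.851, 1.178], [0.0, 0.0, 0.0, 1.0]]
{'time': 0.1, 'qpos': [1.092, 0.287, 1.578, -0.0, 1.279, -0.15], 'dq': [0.001, -0.002, -0.003, -0.0, -0.003, 0.0], 'joint_efforts': [0.001, -40.729, -29.37, -0.0, 0.003, 0.0], 'eef_pos': [0.218, 0.638, 0.255], 'tcp_rot': [0.164, 0.987, -0.001, -0.0], 'contact_force': [-0.705, -0.9, 0.172], 'wrist_torque': [0.015, 0.035, -0.064], 'finger_force': 0.0, 'opening': 1.0} 0.025
```

View pics/top0.png

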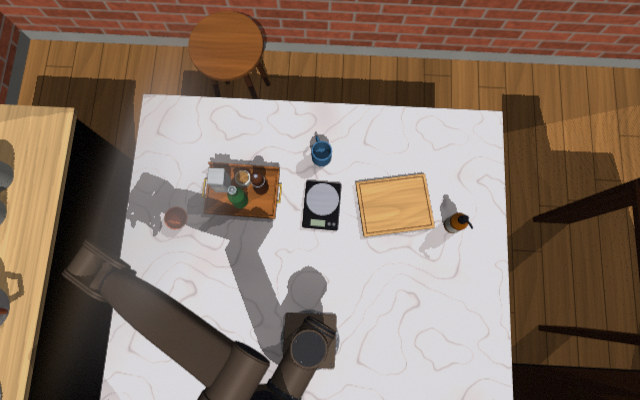

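View pics/scene0.png

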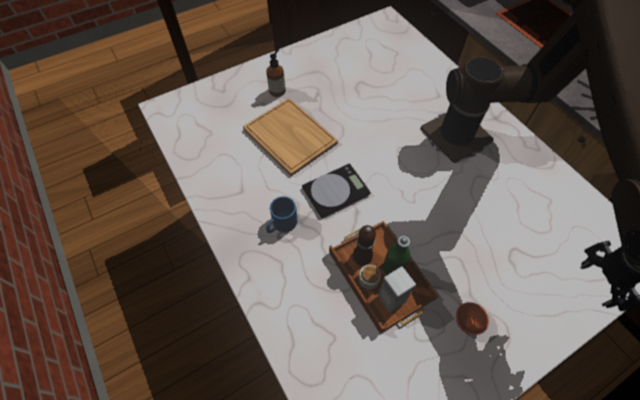

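The top view shows the tray on the left at about (243,190): tin at (217,177), bottle in front at (237,196), mill at (258,177) and pot at (244,178). The scale is at (322,200), the board at (395,204), the mug at (321,153), the soap at (457,222) and the ramekin at (176,217). The scene view agrees. Next I measure.

```bash
cat > m.py <<'E'
from h import *
L={n:np.load(f'{n}0.npz') for n in('top','scene')}
for n,l in L.items():
    f,d,K,T=(l[k] for k in 'fdKT'); P=cloud(d,K,T); h=cv2.cvtColor(f,cv2.COLOR_BGR2HSV)
    box=(P[...,0]>.4)&(P[...,0]<.95)&(P[...,1]>-.7)&(P[...,1]<.6)&(d>0)
    def show(nm,m):
        k,lab,st,ce=cv2.connectedComponentsWithStats(m.astype(np.uint8))
        for i in range(1,k):
            if st[i,4]>5:
                q=P[lab==i]; print(n,nm,st[i,4],ce[i].round(1),'med',np.median(q,0).round(4),'mid',((q.min(0)+q.max(0))/2).round(4),'ext',np.ptp(q,axis=0).round(3))
    z=P[...,2]
    show('z>.12',box&(z>.12)&(z<.23)); show('.155-.165',box&(z>.15)&(z<.17)); show('>.185',box&(z>.185)&(z<.22)) ; show('.06-.07',box&(z>.057)&(z<.072)); show('board',box&(z>.014)&(z<.026)&(P[...,1]<-.1)); show('pan',box&(z>.0235)&(z<.033)&(abs(P[...,1])<.15))
    show('mug',box&(z>.08)&(z<.1))
    # rect outlines
    for nm,m,zz in (('board',box&(h[...,1]>70)&(P[...,1]<-.12)&(z<.03)&(P[...,1]>-.5),.02),):
        c=max(cv2.findContours(m.astype(np.uint8),0,2)[0],key=cv2.contourArea); w=ray(c[:,0],zz,K,T)[:,:2]; print(n,nm,cv2.minAreaRect((w*1000).astype(np.float32)))
    v,u=np.where(box&(z>.1)&(P[...,1]>0)); y0,x0=v.min()-35,u.min()-35
    cr=f[y0:y0+100,x0:x0+130]; cv2.imwrite(f'pics/{n}_c.png',cv2.resize(cr,None,fx=6,fy=6,interpolation=2)); print('crop',n,x0,y0)
E
python3 m.py
```

```text
top z>.12 327 [216.4 176.4] med [0.5681 0.3718 0.1591] mid [0.5723 0.3762 0.1464] ext [0.063 0.064 0.052]
top z>.12 179 [256.9 178.4] med [0.5638 0.2212 0.179 ] mid [0.5683 0.2245 0.1616] ext [0.046 0.048 0.081]
top z>.12 233 [235.  193.4] med [0.5067 0.2966 0.146 ] mid [0.5133 0.3041 0.1672] ext [0.063 0.061 0.094]
top z>.12 126 [463.3 219.8] med [ 0.4549 -0.5282  0.1499] mid [ 0.4539 -0.5326  0.1528] ext [0.054 0.046 0.065]
top .155-.165 266 [215.5 175.5] med [0.5708 0.3753 0.16  ] mid [0.5723 0.3766 0.1595] ext [0.063 0.063 0.018]
top .155-.165 12 [260.4 181.2] med [0.5577 0.2076 0.1605] mid [0.5583 0.2109 0.16  ] ext [0.019 0.016 0.019]
top .155-.165 27 [236.  193.9] med [0.5033 0.2926 0.1574] mid [0.5104 0.2983 0.1602] ext [0.029 0.027 0.019]
top .155-.165 12 [466.7 220.9] med [ 0.4515 -0.5374  0.1684] mid [ 0.4467 -0.5365  0.1609] ext [0.017 0.025 0.018]
top >.185 35 [255.7 175.9] med [0.5677 0.2227 0.1898] mid [0.5696 0.223  0.1937] ext [0.029 0.036 0.017]
top >.185 64 [231.9 189.4] med [0.5126 0.3022 0.2024] mid [0.5133 0.3028 0.1998] ext [0.03  0.03  0.029]
top .06-.07 12 [3
[... 5527 characters left out ...]
86  0.0903] ext [0.063 0.041 0.019]
scene mug 191 [282.6 207.5] med [ 0.7097 -0.0084  0.0905] mid [ 0.7096 -0.0085  0.089 ] ext [0.078 0.08  0.018]
scene mug 7 [271.6 219.6] med [0.7561 0.0069 0.0814] mid [0.7572 0.0063 0.0814] ext [0.011 0.006 0.002]
scene mug 37 [363.2 250.7] med [0.5845 0.2374 0.0904] mid [0.5764 0.2297 0.09  ] ext [0.029 0.031 0.02 ]
scene mug 46 [390.5 263.6] med [0.5399 0.3086 0.0904] mid [0.5355 0.3008 0.0904] ext [0.017 0.05  0.019]
scene mug 71 [391.6 296.3] med [0.5994 0.3861 0.0889] mid [0.5731 0.3746 0.09  ] ext [0.057 0.059 0.02 ]
scene board ((529.6055297851562, -302.13995361328125), (221.5470733642578, 283.1063537597656), 10.347189903259277)
crop scene 250 182
```

View pics/top_c.png

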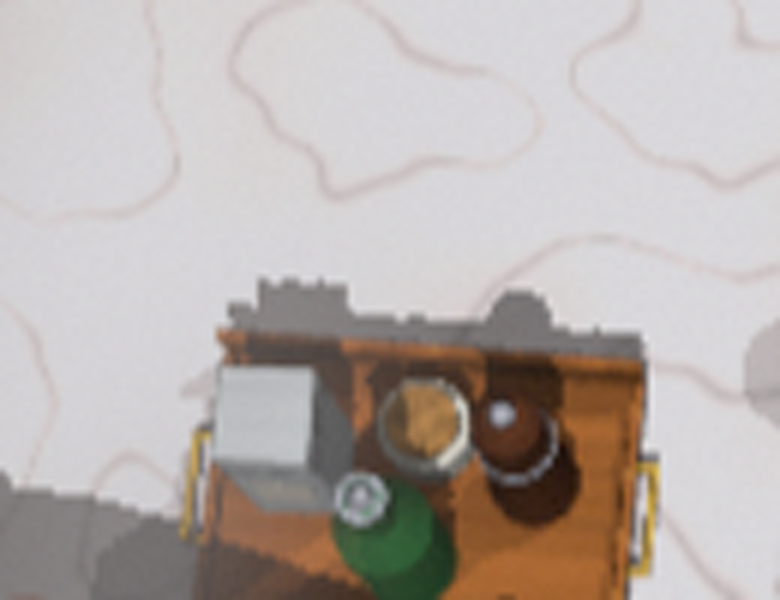

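View pics/scene_c.png

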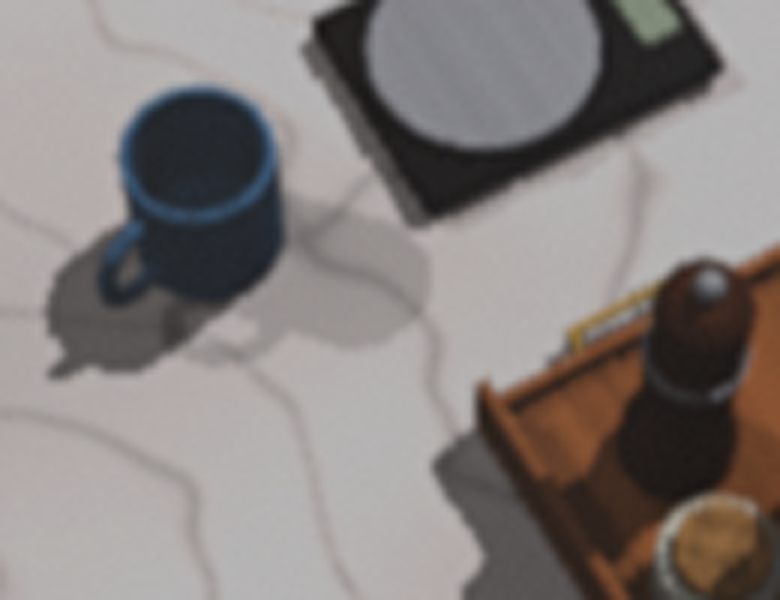

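The crops show the tin at upper left, the bottle in front, the mill at right and the pot between them. The tray lies almost square to the world. Both views agree within about 3 mm:

| Thing | x (m) | y (m) |
|---|---|---|
| bottle | 0.513 | 0.302 |
| mill | 0.569 | 0.224 |
| tin | 0.571 | 0.375 |
| pot | 0.596 | 0.294 |
| pan | 0.533 | -0.021 |
| board | 0.528 | -0.302 |

The board is turned 10.3°. I go over the bottle now.

Call:
jog_arm:
  increments:
    - {"dx": 0.21, "dy": -0.23, "az": 0.07, "gripper": 1}
    - {"dx": 0.41, "dy": -0.47, "az": 0.14, "gripper": 1}
    - {"dx": 0.62, "dy": -0.7, "az": 0.21, "gripper": 1}
    - {"dx": 0.82, "dy": -0.93, "az": 0.21, "gripper": 1}
  force: 60

```text
$.increments[0]: bad value
```

Call:
jog_arm:
  increments:
    - {"dx": 0.21, "dy": -0.23, "gripper": 1}
    - {"dx": 0.41, "dy": -0.47, "gripper": 1}
    - {"dx": 0.62, "dy": -0.7, "gripper": 1}
    - {"dx": 0.82, "dy": -0.93, "gripper": 1}

```text
$.increments[0]: bad value
```

Call:
jog_arm:
  increments:
    - {"dx": 0.21, "dy": -0.23, "gripper": 1}
    - {"dx": 0.41, "dy": -0.47, "gripper": 1}
    - {"dx": 0.62, "dy": -0.7, "gripper": 1}
    - {"dx": 0.82, "dy": -0.93, "gripper": 1}
    - {"dx": 0.82, "dy": -0.93, "gripper": 1}
    - {"dx": 0.82, "dy": -0.93, "gripper": 1}

```text
$.increments[0]: bad value
```

```bash
cat > s.py <<'E'
from h import *
import sys
s=get_state(); R=__import__('scipy.spatial.transform',fromlist=['Rotation']).Rotation.from_quat(s['tcp_rot']).as_matrix()
p=np.array(s['eef_pos']); print('t',round(s['time'],2),'tcp',p.round(4),'zaxis',R[:,2].round(3),'yaw_y',np.degrees(np.arctan2(R[1,1],R[0,1])).round(2),'F',np.round(s['contact_force'],1),'open',round(s['opening'],3),'q',np.round(s['qpos'],2))
if len(sys.argv)>3: print('shares to go',((np.array(list(map(float,sys.argv[1:4])))-p)/.12).round(3))
E
python3 s.py 0.513 0.302 0.181
python3 - <<'E'
from h import *
for n in('top','scene'):
    l=np.load(f'{n}0.npz'); f,d,K,T=(l[k] for k in 'fdKT'); P=cloud(d,K,T)
    m=(P[...,0]>.5)&(P[...,0]<.62)&(P[...,1]>.33)&(P[...,1]<.42)&(P[...,2]>.15)&(P[...,2]<.17)
    c=max(cv2.findContours(m.astype(np.uint8),0,1)[0],key=cv2.contourArea); print(n,'tin',cv2.minAreaRect((ray(c[:,0],.16,K,T)[:,:2]*1000).astype(np.float32)))
    # back rim top
    m=(P[...,0]>.6)&(P[...,0]<.68)&(P[...,1]>.14)&(P[...,1]<.46)&(abs(P[...,2]-.05)<.006); q=P[m][:,:2]
    if len(q)>8: print('rim',len(q),np.ptp(q,axis=0).round(3),q.mean(0).round(4),'yaw',np.degrees(-np.polyfit(q[:,1],q[:,0],1)[0]).round(2))
    m=(P[...,0]>.4)&(P[...,0]<.68)&(P[...,1]>.12)&(P[...,1]<.47)&(abs(P[...,2]-.024)<.005)&(cv2.cvtColor(f,cv2.COLOR_BGR2HSV)[...,1]>80); q=P[m][:,:2]; print('rims',len(q),q.min(0),q.max(0),cv2.minAreaRect((q*1000).astype(np.float32)))
E
```

```text
t 0.1 tcp [0.2177 0.6384 0.2551] zaxis [-0.001 -0.002 -1.   ] yaw_y 71.16 F [-0.7 -0.9  0.2] open 1.0 q [ 1.09  0.29  1.58 -0.    1.28 -0.15]
shares to go [ 2.461 -2.803 -0.617]
top tin ((570.3942260742188, 374.5660095214844), (62.45984649658203, 63.38901901245117), 89.70089721679688)
rim 160 [0.055 0.277] [0.643  0.2918] yaw -1.32
rims 344 [0.4500155  0.14449581] [0.64799796 0.453678  ] ((549.8098754882812, 299.0208740234375), (308.4672546386719, 196.016357421875), 88.9451675415039)
scene tin ((572.2384643554688, 374.7140808105469), (62.222782135009766, 62.50617218017578), 0.029933227226138115)
rim 385 [0.053 0.279] [0.6403 0.3028] yaw -1.12
rims 569 [0.44912577 0.14300617] [0.65338708 0.45168654] ((551.2818603515625, 297.29241943359375), (307.9036560058594, 199.34896850585938), 88.77503967285156)
```

The rows were refused, so I give every key. The tray is turned about -1.1°, so az 0.20 squares the jaws to it.

Call:
jog_arm:
  increments:
    - {"dx": 0.21, "dy": -0.23, "dz": 0, "ax": 0, "ay": 0, "az": 0.07, "gripper": 1}
    - {"dx": 0.41, "dy": -0.47, "dz": 0, "ax": 0, "ay": 0, "az": 0.14, "gripper": 1}
    - {"dx": 0.62, "dy": -0.7, "dz": 0, "ax": 0, "ay": 0, "az": 0.2, "gripper": 1}
    - {"dx": 0.82, "dy": -0.93, "dz": 0, "ax": 0, "ay": 0, "az": 0.2, "gripper": 1}
  force: 60

```text
time: 0.5
eef_pos: [0.3168, 0.5259, 0.2556]
tcp_rot: [0.006, 1.0, -0.0, -0.0]
contact_force: [0.2, 0.1, -0.3]
opening: 1.002
finger_force: 0.0
```

Call:
jog_arm:
  increments:
    - {"dx": 0.21, "dy": -0.23, "dz": 0, "ax": 0, "ay": 0, "az": 0, "gripper": 1}
    - {"dx": 0.41, "dy": -0.47, "dz": 0, "ax": 0, "ay": 0, "az": 0, "gripper": 1}
    - {"dx": 0.62, "dy": -0.7, "dz": 0, "ax": 0, "ay": 0, "az": 0, "gripper": 1}
    - {"dx": 0.82, "dy": -0.93, "dz": 0, "ax": 0, "ay": 0, "az": 0, "gripper": 1}

```text
time: 0.9
eef_pos: [0.4153, 0.4142, 0.2558]
tcp_rot: [0.007, 1.0, -0.0, -0.0]
contact_force: [0.8, -0.0, -0.2]
opening: 0.998
finger_force: 0.0
```

Call:
jog_arm:
  increments:
    - {"dx": 0.21, "dy": -0.23, "dz": 0, "ax": 0, "ay": 0, "az": 0, "gripper": 1}
    - {"dx": 0.41, "dy": -0.47, "dz": 0, "ax": 0, "ay": 0, "az": 0, "gripper": 1}
    - {"dx": 0.62, "dy": -0.7, "dz": 0, "ax": 0, "ay": 0, "az": 0, "gripper": 1}
    - {"dx": 0.82, "dy": -0.93, "dz": 0, "ax": 0, "ay": 0, "az": 0, "gripper": 1}
    - {"dx": 0.82, "dy": -0.93, "dz": 0, "ax": 0, "ay": 0, "az": 0, "gripper": 1}

```text
time: 1.4
eef_pos: [0.5154, 0.3008, 0.2558]
tcp_rot: [0.01, 1.0, -0.001, 0.0]
contact_force: [-0.3, -0.1, 0.3]
opening: 1.003
finger_force: 0.0
```

```bash
python3 s.py 0.513 0.302 0.181
```

```text
t 1.4 tcp [0.5154 0.3008 0.2558] zaxis [ 0.    -0.001 -1.   ] yaw_y 88.89 F [-0.3 -0.1  0.3] open 1.003 q [ 0.36  0.12  1.78 -0.    1.25 -1.19]
shares to go [-0.02   0.01  -0.623]
```

Call:
jog_arm:
  increments:
    - {"dx": -0.02, "dy": 0, "dz": -0.16, "ax": 0, "ay": 0, "az": 0, "gripper": 1}
    - {"dx": -0.02, "dy": 0, "dz": -0.32, "ax": 0, "ay": 0, "az": 0, "gripper": 1}
    - {"dx": -0.02, "dy": 0, "dz": -0.48, "ax": 0, "ay": 0, "az": 0, "gripper": 1}
    - {"dx": -0.02, "dy": 0, "dz": -0.62, "ax": 0, "ay": 0, "az": 0, "gripper": 1}
    - {"dx": -0.02, "dy": 0, "dz": -0.62, "ax": 0, "ay": 0, "az": 0, "gripper": 1}
    - {"dx": -0.02, "dy": 0, "dz": -0.62, "ax": 0, "ay": 0, "az": 0, "gripper": 1}

```text
time: 2.0
eef_pos: [0.5102, 0.3044, 0.1817]
tcp_rot: [0.007, 1.0, -0.0, -0.001]
contact_force: [-0.4, 0.3, 0.9]
opening: 1.002
finger_force: 0.0
```

```bash
python3 s.py 0.513 0.302 0.181; python3 - <<'E'
from h import *
f,d,K,T=cam('scene'); cv2.imwrite('pics/s1.png',cv2.resize(f[150:330,300:520],None,fx=3.4,fy=3.2,interpolation=2))
E
python3 s.py 0.513 0.302 0.181
```

```text
t 2.0 tcp [0.5102 0.3044 0.1817] zaxis [-0.001 -0.    -1.   ] yaw_y 89.19 F [-0.4  0.3  0.9] open 1.002 q [ 0.37  0.18  1.84  0.    1.12 -1.19]
shares to go [ 0.023 -0.02  -0.006]
t 2.05 tcp [0.5108 0.3045 0.1827] zaxis [ 0.001  0.    -1.   ] yaw_y 89.18 F [-0.4 -0.2 -0.2] open 1.0 q [ 0.37  0.18  1.84  0.    1.12 -1.19]
shares to go [ 0.018 -0.021 -0.014]
```

View pics/s1.png

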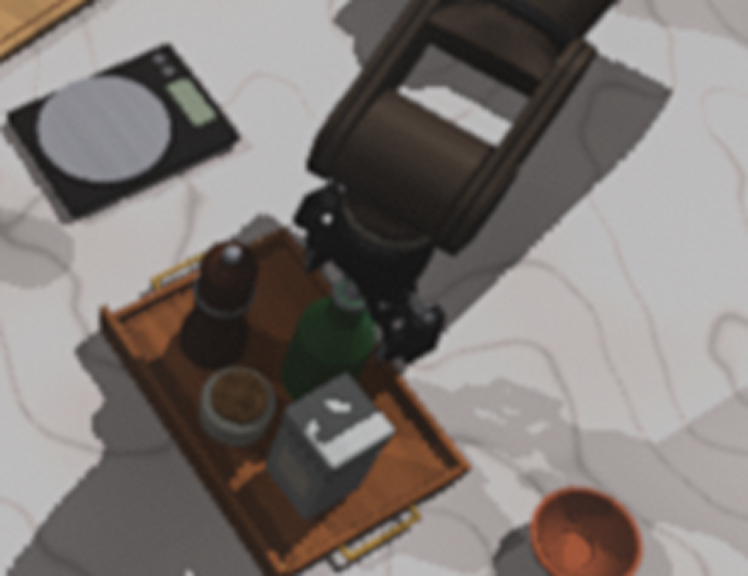

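The jaws straddle the bottle neck at about (340,300) in the crop. I nudge 2 mm and close.

Call:
jog_arm:
  increments:
    - {"dx": 0.02, "dy": -0.02, "dz": -0.01, "ax": 0, "ay": 0, "az": 0, "gripper": 1}
    - {"dx": 0.02, "dy": -0.02, "dz": -0.01, "ax": 0, "ay": 0, "az": 0, "gripper": 1}
    - {"dx": 0.02, "dy": -0.02, "dz": -0.01, "ax": 0, "ay": 0, "az": 0, "gripper": 0}
    - {"dx": 0.02, "dy": -0.02, "dz": -0.01, "ax": 0, "ay": 0, "az": 0, "gripper": -0.2}
    - {"dx": 0.02, "dy": -0.02, "dz": -0.01, "ax": 0, "ay": 0, "az": 0, "gripper": -1}
    - {"dx": 0.02, "dy": -0.02, "dz": -0.01, "ax": 0, "ay": 0, "az": 0, "gripper": -1}
    - {"dx": 0.02, "dy": -0.02, "dz": -0.01, "ax": 0, "ay": 0, "az": 0, "gripper": -1}
    - {"dx": 0.02, "dy": -0.02, "dz": -0.01, "ax": 0, "ay": 0, "az": 0, "gripper": -1}
    - {"dx": 0.02, "dy": -0.02, "dz": -0.01, "ax": 0, "ay": 0, "az": 0, "gripper": -1}

```text
time: 2.95
eef_pos: [0.5133, 0.3018, 0.181]
tcp_rot: [0.007, 1.0, 0.0, 0.0]
contact_force: [0.5, 1.0, 1.7]
opening: 0.326
finger_force: 59.9
```

```bash
python3 s.py 0.494 -0.395 0.30
```

```text
t 2.95 tcp [0.5133 0.3018 0.181 ] zaxis [ 0.001  0.    -1.   ] yaw_y 89.16 F [0.5 1.  1.7] open 0.326 q [ 0.36  0.19  1.84  0.    1.11 -1.2 ]
shares to go [-0.161 -5.807  0.992]
```

Call:
jog_arm:
  increments:
    - {"dx": 0, "dy": 0, "dz": 0.1, "ax": 0, "ay": 0, "az": 0, "gripper": -1}
    - {"dx": 0, "dy": 0, "dz": 0.3, "ax": 0, "ay": 0, "az": 0, "gripper": -1}
    - {"dx": -0.1, "dy": 0, "dz": 0.5, "ax": 0, "ay": 0, "az": 0, "gripper": -1}
    - {"dx": -0.2, "dy": 0, "dz": 0.7, "ax": 0, "ay": 0, "az": 0, "gripper": -1}
    - {"dx": -0.35, "dy": 0, "dz": 0.85, "ax": 0, "ay": 0, "az": 0, "gripper": -1}
    - {"dx": -0.5, "dy": 0, "dz": 1, "ax": 0, "ay": 0, "az": 0, "gripper": -1}

```text
time: 3.55
eef_pos: [0.4518, 0.3011, 0.3006]
tcp_rot: [0.007, 1.0, -0.001, -0.001]
contact_force: [1.1, 0.3, -6.1]
opening: 0.325
finger_force: 59.9
```

Call:
jog_arm:
  increments:
    - {"dx": 0, "dy": -0.15, "dz": 0, "ax": 0, "ay": 0, "az": 0, "gripper": -1}
    - {"dx": 0, "dy": -0.35, "dz": 0, "ax": 0, "ay": 0, "az": 0, "gripper": -1}
    - {"dx": 0, "dy": -0.55, "dz": 0, "ax": 0, "ay": 0, "az": 0, "gripper": -1}
    - {"dx": 0, "dy": -0.75, "dz": 0, "ax": 0, "ay": 0, "az": 0, "gripper": -1}
    - {"dx": 0.04, "dy": -0.97, "dz": 0, "ax": 0, "ay": 0, "az": 0, "gripper": -1}

```text
time: 4.05
eef_pos: [0.4564, 0.1843, 0.2996]
tcp_rot: [0.007, 1.0, -0.0, -0.002]
contact_force: [0.5, -0.4, -5.7]
opening: 0.323
finger_force: 59.9
```

Call:
jog_arm:
  increments:
    - {"dx": 0.04, "dy": -0.2, "dz": 0, "ax": 0, "ay": 0, "az": 0, "gripper": -1}
    - {"dx": 0.08, "dy": -0.4, "dz": 0, "ax": 0, "ay": 0, "az": 0, "gripper": -1}
    - {"dx": 0.12, "dy": -0.6, "dz": 0, "ax": 0, "ay": 0, "az": 0, "gripper": -1}
    - {"dx": 0.16, "dy": -0.8, "dz": 0, "ax": 0, "ay": 0, "az": 0, "gripper": -1}
    - {"dx": 0.2, "dy": -0.97, "dz": 0, "ax": 0, "ay": 0, "az": 0, "gripper": -1}

```text
time: 4.55
eef_pos: [0.4809, 0.0676, 0.2997]
tcp_rot: [0.008, 1.0, -0.0, -0.002]
contact_force: [-0.7, 0.6, -4.5]
opening: 0.328
finger_force: 59.9
```

Call:
jog_arm:
  increments:
    - {"dx": 0.02, "dy": -0.2, "dz": 0, "ax": 0, "ay": 0, "az": 0, "gripper": -1}
    - {"dx": 0.04, "dy": -0.4, "dz": 0, "ax": 0, "ay": 0, "az": 0, "gripper": -1}
    - {"dx": 0.06, "dy": -0.6, "dz": 0, "ax": 0, "ay": 0, "az": 0, "gripper": -1}
    - {"dx": 0.08, "dy": -0.8, "dz": 0, "ax": 0, "ay": 0, "az": 0, "gripper": -1}
    - {"dx": 0.1, "dy": -0.97, "dz": 0, "ax": 0, "ay": 0, "az": 0, "gripper": -1}

```text
time: 5.05
eef_pos: [0.4929, -0.0485, 0.2996]
tcp_rot: [0.008, 1.0, 0.0, -0.002]
contact_force: [0.6, 0.2, -4.9]
opening: 0.329
finger_force: 59.9
```

```bash
python3 s.py 0.494 -0.395 0.191
```

```text
t 5.05 tcp [ 0.4929 -0.0485  0.2996] zaxis [-0.003  0.001 -1.   ] yaw_y 89.13 F [ 0.6  0.2 -4.9] open 0.329 q [-0.3  -0.15  1.96 -0.    1.34 -1.86]
shares to go [ 0.009 -2.887 -0.905]
```

Call:
jog_arm:
  increments:
    - {"dx": 0, "dy": -0.2, "dz": 0, "ax": 0, "ay": 0, "az": 0, "gripper": -1}
    - {"dx": 0, "dy": -0.4, "dz": 0, "ax": 0, "ay": 0, "az": 0, "gripper": -1}
    - {"dx": 0, "dy": -0.6, "dz": 0, "ax": 0, "ay": 0, "az": 0, "gripper": -1}
    - {"dx": 0, "dy": -0.8, "dz": 0, "ax": 0, "ay": 0, "az": 0, "gripper": -1}
    - {"dx": 0, "dy": -0.96, "dz": 0, "ax": 0, "ay": 0, "az": 0, "gripper": -1}

```text
time: 5.55
eef_pos: [0.4928, -0.1636, 0.2995]
tcp_rot: [0.008, 1.0, 0.001, -0.002]
contact_force: [-0.1, 1.5, -4.1]
opening: 0.329
finger_force: 59.9
```

Call:
jog_arm:
  increments:
    - {"dx": 0, "dy": -0.2, "dz": 0, "ax": 0, "ay": 0, "az": 0, "gripper": -1}
    - {"dx": 0, "dy": -0.4, "dz": 0, "ax": 0, "ay": 0, "az": 0, "gripper": -1}
    - {"dx": 0, "dy": -0.6, "dz": 0, "ax": 0, "ay": 0, "az": 0, "gripper": -1}
    - {"dx": 0, "dy": -0.8, "dz": 0, "ax": 0, "ay": 0, "az": 0, "gripper": -1}
    - {"dx": 0, "dy": -0.96, "dz": 0, "ax": 0, "ay": 0, "az": 0, "gripper": -1}

```text
time: 6.05
eef_pos: [0.4931, -0.2788, 0.2995]
tcp_rot: [0.008, 1.0, 0.001, -0.001]
contact_force: [0.6, 0.1, -4.3]
opening: 0.325
finger_force: 59.9
```

Call:
jog_arm:
  increments:
    - {"dx": 0, "dy": -0.2, "dz": 0, "ax": 0, "ay": 0, "az": 0, "gripper": -1}
    - {"dx": 0, "dy": -0.4, "dz": 0, "ax": 0, "ay": 0, "az": 0, "gripper": -1}
    - {"dx": 0, "dy": -0.6, "dz": 0, "ax": 0, "ay": 0, "az": 0, "gripper": -1}
    - {"dx": 0, "dy": -0.8, "dz": 0, "ax": 0, "ay": 0, "az": 0, "gripper": -1}
    - {"dx": 0, "dy": -0.96, "dz": 0, "ax": 0, "ay": 0, "az": 0, "gripper": -1}
    - {"dx": 0, "dy": -0.96, "dz": 0, "ax": 0, "ay": 0, "az": 0, "gripper": -1}
    - {"dx": 0, "dy": -0.96, "dz": -0.2, "ax": 0, "ay": 0, "az": 0, "gripper": -1}
    - {"dx": 0, "dy": -0.96, "dz": -0.4, "ax": 0, "ay": 0, "az": 0, "gripper": -1}
    - {"dx": 0, "dy": -0.96, "dz": -0.6, "ax": 0, "ay": 0, "az": 0, "gripper": -1}
    - {"dx": 0, "dy": -0.96, "dz": -0.6, "ax": 0, "ay": 0, "az": 0, "gripper": -1}

```text
time: 7.05
eef_pos: [0.492, -0.3903, 0.2234]
tcp_rot: [0.007, 1.0, 0.004, -0.004]
contact_force: [0.1, 0.5, -5.8]
opening: 0.327
finger_force: 60.2
```

```bash
python3 s.py 0.494 -0.395 0.191
```

```text
t 7.05 tcp [ 0.492  -0.3903  0.2234] zaxis [-0.007  0.009 -1.   ] yaw_y 89.19 F [ 0.1  0.5 -5.8] open 0.327 q [-0.83  0.22  1.72  0.    1.21 -2.39]
shares to go [ 0.016 -0.039 -0.27 ]
```

Call:
jog_arm:
  increments:
    - {"dx": 0, "dy": 0, "dz": -0.1, "ax": 0, "ay": 0, "az": 0, "gripper": -1}
    - {"dx": 0, "dy": 0, "dz": -0.2, "ax": 0, "ay": 0, "az": 0, "gripper": -1}
    - {"dx": 0, "dy": 0, "dz": -0.28, "ax": 0, "ay": 0, "az": 0, "gripper": -1}
    - {"dx": 0, "dy": 0, "dz": -0.28, "ax": 0, "ay": 0, "az": 0, "gripper": -1}
    - {"dx": 0, "dy": 0, "dz": -0.28, "ax": 0, "ay": 0, "az": 0, "gripper": -1}

```text
time: 7.55
eef_pos: [0.494, -0.3932, 0.1951]
tcp_rot: [0.007, 1.0, 0.0, -0.0]
contact_force: [0.1, -0.1, -5.1]
opening: 0.326
finger_force: 60.2
```

```bash
python3 s.py 0.494 -0.395 0.191
```

```text
t 7.55 tcp [ 0.494  -0.3932  0.1951] zaxis [-0.  0. -1.] yaw_y 89.16 F [ 0.1 -0.1 -5.1] open 0.326 q [-0.83  0.25  1.74  0.    1.15 -2.39]
shares to go [ 0.    -0.015 -0.034]
```

Call:
jog_arm:
  increments:
    - {"dx": 0, "dy": 0, "dz": -0.02, "ax": 0, "ay": 0, "az": 0, "gripper": -1}
    - {"dx": 0, "dy": 0, "dz": -0.035, "ax": 0, "ay": 0, "az": 0, "gripper": -1}
    - {"dx": 0, "dy": 0, "dz": -0.035, "ax": 0, "ay": 0, "az": 0, "gripper": -1}

```text
time: 7.85
eef_pos: [0.494, -0.3932, 0.1911]
tcp_rot: [0.007, 1.0, -0.0, 0.0]
contact_force: [0.6, -0.0, -4.4]
opening: 0.332
finger_force: 60.3
```

Call:
jog_arm:
  increments:
    - {"dx": 0, "dy": 0, "dz": 0, "ax": 0, "ay": 0, "az": 0, "gripper": 0}
    - {"dx": 0, "dy": 0, "dz": 0, "ax": 0, "ay": 0, "az": 0, "gripper": 1}
    - {"dx": 0, "dy": 0, "dz": 0, "ax": 0, "ay": 0, "az": 0, "gripper": 1}
    - {"dx": 0, "dy": 0, "dz": 0, "ax": 0, "ay": 0, "az": 0, "gripper": 1}
    - {"dx": 0, "dy": 0, "dz": 0, "ax": 0, "ay": 0, "az": 0, "gripper": 1}
    - {"dx": 0, "dy": 0, "dz": 0.15, "ax": 0, "ay": 0, "az": 0, "gripper": 1}
    - {"dx": 0, "dy": 0, "dz": 0.35, "ax": 0, "ay": 0, "az": 0, "gripper": 1}
    - {"dx": 0, "dy": 0, "dz": 0.55, "ax": 0, "ay": 0, "az": 0, "gripper": 1}
    - {"dx": 0, "dy": 0, "dz": 0.75, "ax": 0, "ay": 0, "az": 0, "gripper": 1}

```text
time: 8.75
eef_pos: [0.4939, -0.3931, 0.2819]
tcp_rot: [0.007, 1.0, 0.0, -0.0]
contact_force: [-0.4, -0.8, -0.0]
opening: 1.002
finger_force: 0.0
```

```bash
python3 s.py 0.569 0.224 0.281; cat > look.py <<'E'
# measure things above given height in an xy box: look.py x0 x1 y0 y1 z0 z1
from h import *
import sys
a=list(map(float,sys.argv[1:7]))
for n in('top','scene'):
    f,d,K,T=cam(n); P=cloud(d,K,T); m=np.ones(d.shape,bool)
    for i in range(3): m&=(P[...,i]>a[2*i])&(P[...,i]<a[2*i+1])
    k,lab,st,ce=cv2.connectedComponentsWithStats(m.astype(np.uint8))
    for i in range(1,k):
        if st[i,4]>8: q=P[lab==i]; print(n,st[i,4],'mid',((q.min(0)+q.max(0))/2).round(4),'ext',np.ptp(q,axis=0).round(3))
E
python3 look.py .4 .7 -.45 -.15 .185 .225
```

```text
t 8.75 tcp [ 0.4939 -0.3931  0.2819] zaxis [-0.  0. -1.] yaw_y 89.16 F [-0.4 -0.8 -0. ] open 1.002 q [-0.83  0.17  1.66 -0.    1.3  -2.39]
shares to go [ 0.626  5.142 -0.007]
scene 95 mid [ 0.4926 -0.3926  0.2041] ext [0.031 0.032 0.038]
```

The bottle stands on the board at (0.493,-0.393). Next is the mill.

Call:
jog_arm:
  increments:
    - {"dx": 0.04, "dy": 0.25, "dz": 0, "ax": 0, "ay": 0, "az": 0, "gripper": 1}
    - {"dx": 0.08, "dy": 0.6, "dz": 0, "ax": 0, "ay": 0, "az": 0, "gripper": 1}
    - {"dx": 0.12, "dy": 1, "dz": 0, "ax": 0, "ay": 0, "az": 0, "gripper": 1}

```text
time: 9.15
eef_pos: [0.5078, -0.2724, 0.2792]
tcp_rot: [0.008, 1.0, 0.001, -0.001]
contact_force: [1.3, 1.2, -0.3]
opening: 1.001
finger_force: 0.0
```

Call:
jog_arm:
  increments:
    - {"dx": 0.04, "dy": 0.33, "dz": 0, "ax": 0, "ay": 0, "az": 0, "gripper": 1}
    - {"dx": 0.08, "dy": 0.67, "dz": 0, "ax": 0, "ay": 0, "az": 0, "gripper": 1}
    - {"dx": 0.12, "dy": 1, "dz": 0, "ax": 0, "ay": 0, "az": 0, "gripper": 1}

```text
time: 9.45
eef_pos: [0.5222, -0.1512, 0.2794]
tcp_rot: [0.007, 1.0, 0.0, -0.001]
contact_force: [0.6, 0.2, -0.7]
opening: 1.0
finger_force: 0.0
```

Call:
jog_arm:
  increments:
    - {"dx": 0.04, "dy": 0.33, "dz": 0, "ax": 0, "ay": 0, "az": 0, "gripper": 1}
    - {"dx": 0.08, "dy": 0.67, "dz": 0, "ax": 0, "ay": 0, "az": 0, "gripper": 1}
    - {"dx": 0.12, "dy": 1, "dz": 0, "ax": 0, "ay": 0, "az": 0, "gripper": 1}

```text
time: 9.75
eef_pos: [0.5365, -0.0313, 0.2794]
tcp_rot: [0.007, 1.0, 0.0, -0.001]
contact_force: [0.8, -1.0, -0.3]
opening: 1.003
finger_force: 0.0
```

Call:
jog_arm:
  increments:
    - {"dx": 0.04, "dy": 0.33, "dz": 0, "ax": 0, "ay": 0, "az": 0, "gripper": 1}
    - {"dx": 0.08, "dy": 0.67, "dz": 0, "ax": 0, "ay": 0, "az": 0, "gripper": 1}
    - {"dx": 0.12, "dy": 1, "dz": 0, "ax": 0, "ay": 0, "az": 0, "gripper": 1}

```text
time: 10.05
eef_pos: [0.551, 0.0886, 0.2795]
tcp_rot: [0.007, 1.0, -0.0, -0.001]
contact_force: [0.3, -0.4, -0.1]
opening: 1.0
finger_force: 0.0
```

Call:
jog_arm:
  increments:
    - {"dx": 0.04, "dy": 0.33, "dz": 0, "ax": 0, "ay": 0, "az": 0, "gripper": 1}
    - {"dx": 0.08, "dy": 0.67, "dz": 0, "ax": 0, "ay": 0, "az": 0, "gripper": 1}
    - {"dx": 0.14, "dy": 1, "dz": 0, "ax": 0, "ay": 0, "az": 0, "gripper": 1}
    - {"dx": 0.14, "dy": 1, "dz": 0, "ax": 0, "ay": 0, "az": 0, "gripper": 1}
    - {"dx": 0.14, "dy": 1, "dz": 0, "ax": 0, "ay": 0, "az": 0, "gripper": 1}

```text
time: 10.55
eef_pos: [0.5677, 0.2075, 0.2793]
tcp_rot: [0.006, 1.0, -0.0, -0.001]
contact_force: [-0.6, 0.6, -0.8]
opening: 1.0
finger_force: 0.0
```

```bash
python3 s.py 0.569 0.224 0.156; python3 look.py .54 .61 .18 .26 .125 .205
```

```text
t 10.55 tcp [0.5677 0.2075 0.2793] zaxis [-0.002 -0.001 -1.   ] yaw_y 89.27 F [-0.6  0.6 -0.8] open 1.0 q [ 0.18  0.12  1.73 -0.    1.3  -1.38]
shares to go [ 0.011  0.138 -1.027]
scene 353 mid [0.5709 0.2238 0.1633] ext [0.047 0.047 0.075]
```

Call:
jog_arm:
  increments:
    - {"dx": 0.01, "dy": 0.137, "dz": 0, "ax": 0, "ay": 0, "az": 0, "gripper": 1}
    - {"dx": 0.01, "dy": 0.137, "dz": -0.15, "ax": 0, "ay": 0, "az": 0, "gripper": 1}
    - {"dx": 0.01, "dy": 0.137, "dz": -0.35, "ax": 0, "ay": 0, "az": 0, "gripper": 1}
    - {"dx": 0.01, "dy": 0.137, "dz": -0.55, "ax": 0, "ay": 0, "az": 0, "gripper": 1}
    - {"dx": 0.01, "dy": 0.137, "dz": -0.75, "ax": 0, "ay": 0, "az": 0, "gripper": 1}
    - {"dx": 0.01, "dy": 0.137, "dz": -0.9, "ax": 0, "ay": 0, "az": 0, "gripper": 1}
    - {"dx": 0.01, "dy": 0.137, "dz": -1, "ax": 0, "ay": 0, "az": 0, "gripper": 1}
    - {"dx": 0.01, "dy": 0.137, "dz": -1, "ax": 0, "ay": 0, "az": 0, "gripper": 1}
    - {"dx": 0.01, "dy": 0.137, "dz": -1, "ax": 0, "ay": 0, "az": 0, "gripper": 1}

```text
time: 11.55
eef_pos: [0.57, 0.2233, 0.1616]
tcp_rot: [0.008, 1.0, 0.0, 0.0]
contact_force: [-0.3, 0.3, 0.8]
opening: 0.999
finger_force: 0.0
```

```bash
python3 s.py 0.570 0.224 0.156
```

```text
t 11.55 tcp [0.57   0.2233 0.1616] zaxis [ 0.001  0.    -1.   ] yaw_y 89.13 F [-0.3  0.3  0.8] open 0.999 q [ 0.21  0.24  1.81  0.    1.09 -1.35]
shares to go [-0.     0.006 -0.047]
```

Call:
jog_arm:
  increments:
    - {"dx": 0, "dy": 0, "dz": -0.04, "ax": 0, "ay": 0, "az": 0, "gripper": 1}
    - {"dx": 0, "dy": 0, "dz": -0.04, "ax": 0, "ay": 0, "az": 0, "gripper": 1}
    - {"dx": 0, "dy": 0, "dz": -0.04, "ax": 0, "ay": 0, "az": 0, "gripper": 0.2}
    - {"dx": 0, "dy": 0, "dz": -0.04, "ax": 0, "ay": 0, "az": 0, "gripper": -1}
    - {"dx": 0, "dy": 0, "dz": -0.04, "ax": 0, "ay": 0, "az": 0, "gripper": -1}
    - {"dx": 0, "dy": 0, "dz": -0.04, "ax": 0, "ay": 0, "az": 0, "gripper": -1}
    - {"dx": 0, "dy": 0, "dz": -0.04, "ax": 0, "ay": 0, "az": 0, "gripper": -1}
    - {"dx": 0, "dy": 0, "dz": -0.04, "ax": 0, "ay": 0, "az": 0, "gripper": -1}

```text
time: 12.35
eef_pos: [0.57, 0.2235, 0.1568]
tcp_rot: [0.007, 1.0, 0.0, 0.001]
contact_force: [0.5, 1.7, 3.1]
opening: 0.521
finger_force: 62.0
```

```bash
python3 s.py 0.577 -0.293 0.277
```

```text
t 12.35 tcp [0.57   0.2235 0.1568] zaxis [ 0.001  0.    -1.   ] yaw_y 89.16 F [0.5 1.7 3.1] open 0.521 q [ 0.21  0.25  1.82  0.    1.08 -1.35]
shares to go [ 0.058 -4.304  1.002]
```

Call:
jog_arm:
  increments:
    - {"dx": 0, "dy": 0, "dz": 0.1, "ax": 0, "ay": 0, "az": 0, "gripper": -1}
    - {"dx": 0, "dy": 0, "dz": 0.3, "ax": 0, "ay": 0, "az": 0, "gripper": -1}
    - {"dx": 0, "dy": 0, "dz": 0.5, "ax": 0, "ay": 0, "az": 0, "gripper": -1}
    - {"dx": 0, "dy": -0.05, "dz": 0.7, "ax": 0, "ay": 0, "az": 0, "gripper": -1}
    - {"dx": 0, "dy": -0.15, "dz": 0.85, "ax": 0, "ay": 0, "az": 0, "gripper": -1}
    - {"dx": 0, "dy": -0.3, "dz": 1, "ax": 0, "ay": 0, "az": 0, "gripper": -1}

```text
time: 12.95
eef_pos: [0.5684, 0.1873, 0.2759]
tcp_rot: [0.007, 1.0, -0.0, -0.001]
contact_force: [0.3, -0.7, -4.2]
opening: 0.525
finger_force: 62.0
```

Call:
jog_arm:
  increments:
    - {"dx": 0, "dy": -0.2, "dz": 0, "ax": 0, "ay": 0, "az": 0, "gripper": -1}
    - {"dx": 0, "dy": -0.4, "dz": 0, "ax": 0, "ay": 0, "az": 0, "gripper": -1}
    - {"dx": 0, "dy": -0.6, "dz": 0, "ax": 0, "ay": 0, "az": 0, "gripper": -1}
    - {"dx": 0, "dy": -0.8, "dz": 0, "ax": 0, "ay": 0, "az": 0, "gripper": -1}
    - {"dx": 0.02, "dy": -1, "dz": 0, "ax": 0, "ay": 0, "az": 0, "gripper": -1}

```text
time: 13.45
eef_pos: [0.5705, 0.0663, 0.2748]
tcp_rot: [0.007, 1.0, -0.0, -0.002]
contact_force: [0.5, 0.4, -3.8]
opening: 0.526
finger_force: 62.0
```

Call:
jog_arm:
  increments:
    - {"dx": 0, "dy": -0.2, "dz": 0, "ax": 0, "ay": 0, "az": 0, "gripper": -1}
    - {"dx": 0, "dy": -0.4, "dz": 0, "ax": 0, "ay": 0, "az": 0, "gripper": -1}
    - {"dx": 0, "dy": -0.6, "dz": 0, "ax": 0, "ay": 0, "az": 0, "gripper": -1}
    - {"dx": 0, "dy": -0.8, "dz": 0, "ax": 0, "ay": 0, "az": 0, "gripper": -1}
    - {"dx": 0.02, "dy": -1, "dz": 0, "ax": 0, "ay": 0, "az": 0, "gripper": -1}

```text
time: 13.95
eef_pos: [0.573, -0.0535, 0.2748]
tcp_rot: [0.007, 1.0, 0.0, -0.002]
contact_force: [-0.1, 0.4, -4.7]
opening: 0.526
finger_force: 62.0
```

Call:
jog_arm:
  increments:
    - {"dx": 0, "dy": -0.2, "dz": 0, "ax": 0, "ay": 0, "az": 0, "gripper": -1}
    - {"dx": 0, "dy": -0.4, "dz": 0, "ax": 0, "ay": 0, "az": 0, "gripper": -1}
    - {"dx": 0, "dy": -0.6, "dz": 0, "ax": 0, "ay": 0, "az": 0, "gripper": -1}
    - {"dx": 0, "dy": -0.8, "dz": 0, "ax": 0, "ay": 0, "az": 0, "gripper": -1}
    - {"dx": 0.02, "dy": -1, "dz": 0, "ax": 0, "ay": 0, "az": 0, "gripper": -1}

```text
time: 14.45
eef_pos: [0.5755, -0.1733, 0.2747]
tcp_rot: [0.007, 1.0, 0.001, -0.002]
contact_force: [1.6, -0.0, -3.7]
opening: 0.524
finger_force: 62.0
```

Call:
jog_arm:
  increments:
    - {"dx": 0, "dy": -0.2, "dz": 0, "ax": 0, "ay": 0, "az": 0, "gripper": -1}
    - {"dx": 0, "dy": -0.4, "dz": 0, "ax": 0, "ay": 0, "az": 0, "gripper": -1}
    - {"dx": 0, "dy": -0.6, "dz": 0, "ax": 0, "ay": 0, "az": 0, "gripper": -1}
    - {"dx": 0, "dy": -0.8, "dz": 0, "ax": 0, "ay": 0, "az": 0, "gripper": -1}
    - {"dx": 0, "dy": -1, "dz": 0, "ax": 0, "ay": 0, "az": 0, "gripper": -1}
    - {"dx": 0, "dy": -1, "dz": 0, "ax": 0, "ay": 0, "az": 0, "gripper": -1}
    - {"dx": 0, "dy": -1, "dz": -0.2, "ax": 0, "ay": 0, "az": 0, "gripper": -1}
    - {"dx": 0, "dy": -1, "dz": -0.4, "ax": 0, "ay": 0, "az": 0, "gripper": -1}
    - {"dx": 0, "dy": -1, "dz": -0.6, "ax": 0, "ay": 0, "az": 0, "gripper": -1}
    - {"dx": 0, "dy": -1, "dz": -0.8, "ax": 0, "ay": 0, "az": 0, "gripper": -1}

```text
time: 15.45
eef_pos: [0.5759, -0.2914, 0.1782]
tcp_rot: [0.007, 1.0, 0.001, -0.001]
contact_force: [0.0, 0.2, -3.9]
opening: 0.523
finger_force: 62.4
```

Call:
jog_arm:
  increments:
    - {"dx": 0, "dy": 0, "dz": 0, "ax": 0, "ay": 0, "az": 0, "gripper": -1}
    - {"dx": 0, "dy": 0, "dz": 0, "ax": 0, "ay": 0, "az": 0, "gripper": -1}

```text
time: 15.65
eef_pos: [0.5762, -0.2918, 0.1794]
tcp_rot: [0.007, 1.0, 0.001, -0.001]
contact_force: [-0.0, -0.5, -2.7]
opening: 0.529
finger_force: 62.5
```

```bash
python3 s.py 0.577 -0.293 0.1665
```

```text
t 15.65 tcp [ 0.5762 -0.2918  0.1794] zaxis [-0.002  0.002 -1.   ] yaw_y 89.18 F [-0.  -0.5 -2.7] open 0.529 q [-0.63  0.29  1.71  0.    1.14 -2.18]
shares to go [ 0.007 -0.01  -0.107]
```

Call:
jog_arm:
  increments:
    - {"dx": 0, "dy": 0, "dz": -0.05, "ax": 0, "ay": 0, "az": 0, "gripper": -1}
    - {"dx": 0, "dy": 0, "dz": -0.11, "ax": 0, "ay": 0, "az": 0, "gripper": -1}
    - {"dx": 0, "dy": 0, "dz": -0.11, "ax": 0, "ay": 0, "az": 0, "gripper": -1}
    - {"dx": 0, "dy": 0, "dz": -0.11, "ax": 0, "ay": 0, "az": 0, "gripper": -1}

```text
time: 16.05
eef_pos: [0.5768, -0.2927, 0.1672]
tcp_rot: [0.007, 1.0, -0.0, 0.0]
contact_force: [0.3, 0.4, -4.1]
opening: 0.522
finger_force: 62.5
```

Call:
jog_arm:
  increments:
    - {"dx": 0, "dy": 0, "dz": 0, "ax": 0, "ay": 0, "az": 0, "gripper": 0.3}
    - {"dx": 0, "dy": 0, "dz": 0, "ax": 0, "ay": 0, "az": 0, "gripper": 1}
    - {"dx": 0, "dy": 0, "dz": 0, "ax": 0, "ay": 0, "az": 0, "gripper": 1}
    - {"dx": 0, "dy": 0, "dz": 0, "ax": 0, "ay": 0, "az": 0, "gripper": 1}
    - {"dx": 0, "dy": 0, "dz": 0, "ax": 0, "ay": 0, "az": 0, "gripper": 1}
    - {"dx": 0, "dy": 0, "dz": 0.15, "ax": 0, "ay": 0, "az": 0, "gripper": 1}
    - {"dx": 0, "dy": 0, "dz": 0.35, "ax": 0, "ay": 0, "az": 0, "gripper": 1}
    - {"dx": 0, "dy": 0, "dz": 0.55, "ax": 0, "ay": 0, "az": 0, "gripper": 1}
    - {"dx": 0, "dy": 0, "dz": 0.75, "ax": 0, "ay": 0, "az": 0, "gripper": 1}

```text
time: 16.95
eef_pos: [0.5767, -0.2927, 0.2578]
tcp_rot: [0.007, 1.0, 0.0, -0.0]
contact_force: [-1.2, -0.1, 1.2]
opening: 1.002
finger_force: 0.0
```

```bash
python3 s.py 0.571 0.375 0.25; python3 look.py .4 .7 -.45 -.15 .125 .225;  python3 look.py .52 .62 .33 .42 .15 .17
```

```text
t 16.95 tcp [ 0.5767 -0.2927  0.2578] zaxis [-0.  0. -1.] yaw_y 89.16 F [-1.2 -0.1  1.2] open 1.002 q [-0.63  0.22  1.65 -0.    1.27 -2.18]
shares to go [-0.047  5.564 -0.065]
top 253 mid [ 0.4945 -0.3891  0.1753] ext [0.061 0.058 0.098]
scene 187 mid [ 0.4866 -0.3844  0.1738] ext [0.048 0.046 0.096]
scene 303 mid [ 0.5757 -0.2884  0.1691] ext [0.05  0.044 0.088]
top 274 mid [0.572  0.3751 0.16  ] ext [0.064 0.062 0.02 ]
scene 563 mid [0.571  0.3735 0.158 ] ext [0.062 0.061 0.014]
```

Call:
jog_arm:
  increments:
    - {"dx": 0, "dy": 0.2, "dz": 0, "ax": 0, "ay": 0, "az": 0, "gripper": 1}
    - {"dx": 0, "dy": 0.55, "dz": 0, "ax": 0, "ay": 0, "az": 0, "gripper": 1}
    - {"dx": 0, "dy": 0.93, "dz": 0, "ax": 0, "ay": 0, "az": 0, "gripper": 1}

```text
time: 17.45
eef_pos: [0.5756, -0.1803, 0.2541]
tcp_rot: [0.008, 1.0, 0.001, -0.002]
contact_force: [-0.0, 0.3, 0.2]
opening: 0.998
finger_force: 0.0
```

Call:
jog_arm:
  increments:
    - {"dx": 0, "dy": 0.31, "dz": 0, "ax": 0, "ay": 0, "az": 0, "gripper": 1}
    - {"dx": 0, "dy": 0.62, "dz": 0, "ax": 0, "ay": 0, "az": 0, "gripper": 1}
    - {"dx": 0, "dy": 0.93, "dz": 0, "ax": 0, "ay": 0, "az": 0, "gripper": 1}

```text
time: 17.75
eef_pos: [0.5755, -0.0677, 0.2544]
tcp_rot: [0.007, 1.0, 0.001, -0.002]
contact_force: [0.7, -0.2, -0.4]
opening: 1.002
finger_force: 0.0
```

Call:
jog_arm:
  increments:
    - {"dx": 0, "dy": 0.31, "dz": 0, "ax": 0, "ay": 0, "az": 0, "gripper": 1}
    - {"dx": 0, "dy": 0.62, "dz": 0, "ax": 0, "ay": 0, "az": 0, "gripper": 1}
    - {"dx": 0, "dy": 0.93, "dz": 0, "ax": 0, "ay": 0, "az": 0, "gripper": 1}

```text
time: 18.05
eef_pos: [0.5755, 0.0436, 0.2544]
tcp_rot: [0.007, 1.0, 0.0, -0.002]
contact_force: [-0.1, 0.4, 0.1]
opening: 0.999
finger_force: 0.0
```

Call:
jog_arm:
  increments:
    - {"dx": 0, "dy": 0.31, "dz": 0, "ax": 0, "ay": 0, "az": 0, "gripper": 1}
    - {"dx": 0, "dy": 0.62, "dz": 0, "ax": 0, "ay": 0, "az": 0, "gripper": 1}
    - {"dx": 0, "dy": 0.93, "dz": 0, "ax": 0, "ay": 0, "az": 0, "gripper": 1}

```text
time: 18.35
eef_pos: [0.5755, 0.1551, 0.2544]
tcp_rot: [0.007, 1.0, -0.0, -0.002]
contact_force: [-0.1, 0.5, -0.3]
opening: 1.0
finger_force: 0.0
```

Call:
jog_arm:
  increments:
    - {"dx": 0, "dy": 0.31, "dz": 0, "ax": 0, "ay": 0, "az": 0, "gripper": 1}
    - {"dx": 0, "dy": 0.62, "dz": 0, "ax": 0, "ay": 0, "az": 0, "gripper": 1}
    - {"dx": 0, "dy": 0.93, "dz": 0, "ax": 0, "ay": 0, "az": 0, "gripper": 1}

```text
time: 18.65
eef_pos: [0.5756, 0.2665, 0.2542]
tcp_rot: [0.007, 1.0, -0.001, -0.002]
contact_force: [0.1, -0.4, -0.0]
opening: 1.0
finger_force: 0.0
```

Call:
jog_arm:
  increments:
    - {"dx": -0.02, "dy": 0.31, "dz": 0, "ax": 0, "ay": 0, "az": 0, "gripper": 1}
    - {"dx": -0.04, "dy": 0.62, "dz": 0, "ax": 0, "ay": 0, "az": 0, "gripper": 1}
    - {"dx": -0.05, "dy": 0.91, "dz": 0, "ax": 0, "ay": 0, "az": 0, "gripper": 1}
    - {"dx": -0.05, "dy": 0.91, "dz": 0, "ax": 0, "ay": 0, "az": 0, "gripper": 1}
    - {"dx": -0.05, "dy": 0.91, "dz": 0, "ax": 0, "ay": 0, "az": 0, "gripper": 1}
    - {"dx": -0.05, "dy": 0.91, "dz": 0, "ax": 0, "ay": 0, "az": 0, "gripper": 1}

```text
time: 19.25
eef_pos: [0.5705, 0.3733, 0.2554]
tcp_rot: [0.008, 1.0, -0.001, -0.001]
contact_force: [-0.3, -1.0, 0.3]
opening: 1.002
finger_force: 0.0
```

```bash
python3 s.py 0.571 0.3745 0.152
```

```text
t 19.25 tcp [0.5705 0.3733 0.2554] zaxis [-0.002 -0.001 -1.   ] yaw_y 89.12 F [-0.3 -1.   0.3] open 1.002 q [ 0.43  0.3   1.56 -0.    1.28 -1.12]
shares to go [ 0.004  0.01  -0.862]
```

Call:
jog_arm:
  increments:
    - {"dx": 0, "dy": 0, "dz": -0.2, "ax": 0, "ay": 0, "az": 0, "gripper": 1}
    - {"dx": 0, "dy": 0, "dz": -0.4, "ax": 0, "ay": 0, "az": 0, "gripper": 1}
    - {"dx": 0, "dy": 0, "dz": -0.6, "ax": 0, "ay": 0, "az": 0, "gripper": 1}
    - {"dx": 0, "dy": 0, "dz": -0.75, "ax": 0, "ay": 0, "az": 0, "gripper": 1}
    - {"dx": 0, "dy": 0, "dz": -0.86, "ax": 0, "ay": 0, "az": 0, "gripper": 1}
    - {"dx": 0, "dy": 0, "dz": -0.86, "ax": 0, "ay": 0, "az": 0, "gripper": 1}
    - {"dx": 0, "dy": 0, "dz": -0.86, "ax": 0, "ay": 0, "az": 0, "gripper": 1}

```text
time: 19.95
eef_pos: [0.5712, 0.3744, 0.1543]
tcp_rot: [0.008, 1.0, 0.0, 0.0]
contact_force: [0.1, 0.4, 0.7]
opening: 1.001
finger_force: 0.0
```

```bash
python3 s.py 0.571 0.3745 0.152
```

```text
t 19.95 tcp [0.5712 0.3744 0.1543] zaxis [ 0.001  0.    -1.   ] yaw_y 89.14 F [0.1 0.4 0.7] open 1.001 q [ 0.43  0.39  1.63 -0.    1.11 -1.12]
shares to go [-0.002  0.001 -0.019]
```

Well placed; close, then lift.

Call:
jog_arm:
  increments:
    - {"dx": 0, "dy": 0, "dz": -0.02, "ax": 0, "ay": 0, "az": 0, "gripper": 0.55}
    - {"dx": 0, "dy": 0, "dz": -0.02, "ax": 0, "ay": 0, "az": 0, "gripper": 0.5}
    - {"dx": 0, "dy": 0, "dz": -0.02, "ax": 0, "ay": 0, "az": 0, "gripper": -1}
    - {"dx": 0, "dy": 0, "dz": -0.02, "ax": 0, "ay": 0, "az": 0, "gripper": -1}
    - {"dx": 0, "dy": 0, "dz": -0.02, "ax": 0, "ay": 0, "az": 0, "gripper": -1}
    - {"dx": 0, "dy": 0, "dz": -0.02, "ax": 0, "ay": 0, "az": 0, "gripper": -1}

```text
time: 20.55
eef_pos: [0.5716, 0.3749, 0.1529]
tcp_rot: [0.007, 1.0, 0.001, 0.001]
contact_force: [0.2, 0.9, 5.7]
opening: 0.704
finger_force: 67.6
```

```bash
python3 s.py 0.464 -0.227 0.27
```

```text
t 20.55 tcp [0.5716 0.3749 0.1529] zaxis [ 0.003  0.001 -1.   ] yaw_y 89.17 F [0.2 0.9 5.7] open 0.704 q [ 0.43  0.4   1.63 -0.    1.11 -1.12]
shares to go [-0.896 -5.015  0.976]
```

Call:
jog_arm:
  increments:
    - {"dx": 0, "dy": 0, "dz": 0.1, "ax": 0, "ay": 0, "az": 0, "gripper": -1}
    - {"dx": 0, "dy": 0, "dz": 0.3, "ax": 0, "ay": 0, "az": 0, "gripper": -1}
    - {"dx": 0, "dy": 0, "dz": 0.5, "ax": 0, "ay": 0, "az": 0, "gripper": -1}
    - {"dx": 0, "dy": 0, "dz": 0.7, "ax": 0, "ay": 0, "az": 0, "gripper": -1}
    - {"dx": 0, "dy": 0, "dz": 0.85, "ax": 0, "ay": 0, "az": 0, "gripper": -1}
    - {"dx": 0, "dy": 0, "dz": 1, "ax": 0, "ay": 0, "az": 0, "gripper": -1}

```text
time: 21.15
eef_pos: [0.5698, 0.3742, 0.2706]
tcp_rot: [0.007, 1.0, -0.001, -0.002]
contact_force: [0.6, 0.5, -4.4]
opening: 0.705
finger_force: 66.8
```

Call:
jog_arm:
  increments:
    - {"dx": -0.04, "dy": -0.2, "dz": 0, "ax": 0, "ay": 0, "az": 0, "gripper": -1}
    - {"dx": -0.08, "dy": -0.4, "dz": 0, "ax": 0, "ay": 0, "az": 0, "gripper": -1}
    - {"dx": -0.12, "dy": -0.6, "dz": 0, "ax": 0, "ay": 0, "az": 0, "gripper": -1}
    - {"dx": -0.15, "dy": -0.8, "dz": 0, "ax": 0, "ay": 0, "az": 0, "gripper": -1}
    - {"dx": -0.18, "dy": -1, "dz": 0, "ax": 0, "ay": 0, "az": 0, "gripper": -1}

```text
time: 21.65
eef_pos: [0.5478, 0.2534, 0.2698]
tcp_rot: [0.007, 1.0, -0.0, -0.002]
contact_force: [0.6, 0.2, -4.4]
opening: 0.699
finger_force: 66.9
```

Call:
jog_arm:
  increments:
    - {"dx": -0.04, "dy": -0.2, "dz": 0, "ax": 0, "ay": 0, "az": 0, "gripper": -1}
    - {"dx": -0.08, "dy": -0.4, "dz": 0, "ax": 0, "ay": 0, "az": 0, "gripper": -1}
    - {"dx": -0.12, "dy": -0.6, "dz": 0, "ax": 0, "ay": 0, "az": 0, "gripper": -1}
    - {"dx": -0.15, "dy": -0.8, "dz": 0, "ax": 0, "ay": 0, "az": 0, "gripper": -1}
    - {"dx": -0.18, "dy": -1, "dz": 0, "ax": 0, "ay": 0, "az": 0, "gripper": -1}

```text
time: 22.15
eef_pos: [0.5262, 0.1336, 0.27]
tcp_rot: [0.007, 1.0, -0.0, -0.002]
contact_force: [-0.4, -0.5, -3.2]
opening: 0.702
finger_force: 66.9
```

Call:
jog_arm:
  increments:
    - {"dx": -0.04, "dy": -0.2, "dz": 0, "ax": 0, "ay": 0, "az": 0, "gripper": -1}
    - {"dx": -0.08, "dy": -0.4, "dz": 0, "ax": 0, "ay": 0, "az": 0, "gripper": -1}
    - {"dx": -0.12, "dy": -0.6, "dz": 0, "ax": 0, "ay": 0, "az": 0, "gripper": -1}
    - {"dx": -0.15, "dy": -0.8, "dz": 0, "ax": 0, "ay": 0, "az": 0, "gripper": -1}
    - {"dx": -0.18, "dy": -1, "dz": 0, "ax": 0, "ay": 0, "az": 0, "gripper": -1}

```text
time: 22.65
eef_pos: [0.5047, 0.0138, 0.2701]
tcp_rot: [0.007, 1.0, 0.0, -0.001]
contact_force: [0.1, 0.1, -3.5]
opening: 0.706
finger_force: 66.9
```

Call:
jog_arm:
  increments:
    - {"dx": -0.04, "dy": -0.2, "dz": 0, "ax": 0, "ay": 0, "az": 0, "gripper": -1}
    - {"dx": -0.08, "dy": -0.4, "dz": 0, "ax": 0, "ay": 0, "az": 0, "gripper": -1}
    - {"dx": -0.12, "dy": -0.6, "dz": 0, "ax": 0, "ay": 0, "az": 0, "gripper": -1}
    - {"dx": -0.15, "dy": -0.8, "dz": 0, "ax": 0, "ay": 0, "az": 0, "gripper": -1}
    - {"dx": -0.18, "dy": -1, "dz": 0, "ax": 0, "ay": 0, "az": 0, "gripper": -1}

```text
time: 23.15
eef_pos: [0.4832, -0.106, 0.2702]
tcp_rot: [0.007, 1.0, 0.001, -0.001]
contact_force: [-0.4, -0.8, -3.9]
opening: 0.701
finger_force: 66.9
```

Call:
jog_arm:
  increments:
    - {"dx": -0.04, "dy": -0.2, "dz": 0, "ax": 0, "ay": 0, "az": 0, "gripper": -1}
    - {"dx": -0.08, "dy": -0.4, "dz": 0, "ax": 0, "ay": 0, "az": 0, "gripper": -1}
    - {"dx": -0.12, "dy": -0.6, "dz": 0, "ax": 0, "ay": 0, "az": 0, "gripper": -1}
    - {"dx": -0.15, "dy": -0.8, "dz": 0, "ax": 0, "ay": 0, "az": 0, "gripper": -1}
    - {"dx": -0.18, "dy": -1, "dz": 0, "ax": 0, "ay": 0, "az": 0, "gripper": -1}
    - {"dx": -0.18, "dy": -1, "dz": -0.2, "ax": 0, "ay": 0, "az": 0, "gripper": -1}
    - {"dx": -0.18, "dy": -1, "dz": -0.4, "ax": 0, "ay": 0, "az": 0, "gripper": -1}
    - {"dx": -0.18, "dy": -1, "dz": -0.6, "ax": 0, "ay": 0, "az": 0, "gripper": -1}
    - {"dx": -0.18, "dy": -1, "dz": -0.8, "ax": 0, "ay": 0, "az": 0, "gripper": -1}
    - {"dx": -0.18, "dy": -1, "dz": -0.8, "ax": 0, "ay": 0, "az": 0, "gripper": -1}

```text
time: 24.15
eef_pos: [0.4596, -0.2232, 0.1702]
tcp_rot: [0.007, 1.0, 0.004, -0.005]
contact_force: [-1.6, 0.4, -4.3]
opening: 0.702
finger_force: 67.0
```

Call:
jog_arm:
  increments:
    - {"dx": 0, "dy": 0, "dz": 0, "ax": 0, "ay": 0, "az": 0, "gripper": -1}
    - {"dx": 0, "dy": 0, "dz": 0, "ax": 0, "ay": 0, "az": 0, "gripper": -1}

```text
time: 24.35
eef_pos: [0.4634, -0.226, 0.1769]
tcp_rot: [0.007, 1.0, -0.001, 0.001]
contact_force: [0.1, -0.1, -2.8]
opening: 0.707
finger_force: 67.1
```

```bash
python3 s.py 0.464 -0.227 0.162
```

```text
t 24.35 tcp [ 0.4634 -0.226   0.1769] zaxis [ 0.002 -0.001 -1.   ] yaw_y 89.17 F [ 0.1 -0.1 -2.8] open 0.707 q [-0.65  0.01  2.04  0.    1.09 -2.21]
shares to go [ 0.005 -0.009 -0.124]
```

Call:
jog_arm:
  increments:
    - {"dx": 0, "dy": 0, "dz": -0.04, "ax": 0, "ay": 0, "az": 0, "gripper": -1}
    - {"dx": 0, "dy": 0, "dz": -0.08, "ax": 0, "ay": 0, "az": 0, "gripper": -1}
    - {"dx": 0, "dy": 0, "dz": -0.11, "ax": 0, "ay": 0, "az": 0, "gripper": -1}
    - {"dx": 0, "dy": 0, "dz": -0.12, "ax": 0, "ay": 0, "az": 0, "gripper": -1}
    - {"dx": 0, "dy": 0, "dz": -0.12, "ax": 0, "ay": 0, "az": 0, "gripper": -1}

```text
time: 24.85
eef_pos: [0.4632, -0.2257, 0.1629]
tcp_rot: [0.007, 1.0, 0.0, 0.0]
contact_force: [-2.7, 1.7, 3.7]
opening: 0.703
finger_force: 68.1
```

Call:
jog_arm:
  increments:
    - {"dx": 0, "dy": 0, "dz": 0, "ax": 0, "ay": 0, "az": 0, "gripper": 0.6}
    - {"dx": 0, "dy": 0, "dz": 0, "ax": 0, "ay": 0, "az": 0, "gripper": 1}
    - {"dx": 0, "dy": 0, "dz": 0, "ax": 0, "ay": 0, "az": 0, "gripper": 1}
    - {"dx": 0, "dy": 0, "dz": 0, "ax": 0, "ay": 0, "az": 0, "gripper": 1}
    - {"dx": 0, "dy": 0, "dz": 0.15, "ax": 0, "ay": 0, "az": 0, "gripper": 1}
    - {"dx": 0, "dy": 0, "dz": 0.35, "ax": 0, "ay": 0, "az": 0, "gripper": 1}
    - {"dx": 0, "dy": 0, "dz": 0.55, "ax": 0, "ay": 0, "az": 0, "gripper": 1}
    - {"dx": 0, "dy": 0, "dz": 0.6, "ax": 0, "ay": 0, "az": 0, "gripper": 1}

```text
time: 25.65
eef_pos: [0.464, -0.2265, 0.2361]
tcp_rot: [0.007, 1.0, -0.002, 0.002]
contact_force: [0.6, -0.9, 0.1]
opening: 0.997
finger_force: 0.0
```

```bash
python3 s.py 0.5957 0.294 0.15; python3 look.py .4 .7 -.45 -.15 .125 .225; echo pot;  python3 look.py .55 .64 .25 .34 .057 .075;python3 -c "
from h import *
f,*_=cam('scene'); cv2.imwrite('pics/s2.png',f)"
```

```text
t 25.65 tcp [ 0.464  -0.2265  0.2361] zaxis [ 0.005 -0.004 -1.   ] yaw_y 89.16 F [ 0.6 -0.9  0.1] open 0.997 q [-0.65 -0.05  1.99 -0.    1.2  -2.21]
shares to go [ 1.097  4.337 -0.717]
top 87 mid [ 0.581  -0.2915  0.1949] ext [0.041 0.044 0.032]
top 253 mid [ 0.4939 -0.389   0.1749] ext [0.061 0.061 0.099]
scene 344 mid [ 0.4934 -0.3857  0.174 ] ext [0.064 0.053 0.098]
scene 308 mid [ 0.577  -0.2878  0.1703] ext [0.049 0.046 0.089]
scene 444 mid [ 0.4626 -0.225   0.1511] ext [0.063 0.064 0.051]
pot
top 135 mid [0.5977 0.2944 0.0661] ext [0.053 0.052 0.018]
scene 232 mid [0.5941 0.2915 0.0634] ext [0.055 0.048 0.012]
```

View pics/s2.png

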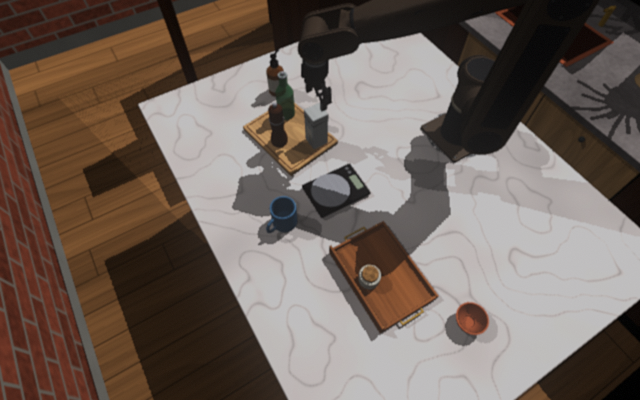

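The tray now holds only the pot, at pixel (369,273). The bottle, mill and tin stand on the board around (285,115), and the bystanders are untouched. I go to the pot.

Call:
jog_arm:
  increments:
    - {"dx": 0.05, "dy": 0.2, "dz": 0, "ax": 0, "ay": 0, "az": 0, "gripper": 1}
    - {"dx": 0.15, "dy": 0.55, "dz": 0, "ax": 0, "ay": 0, "az": 0, "gripper": 1}
    - {"dx": 0.25, "dy": 0.9, "dz": 0, "ax": 0, "ay": 0, "az": 0, "gripper": 1}

```text
time: 26.2
eef_pos: [0.4922, -0.1165, 0.2312]
tcp_rot: [0.008, 1.0, 0.001, -0.001]
contact_force: [1.5, 0.3, -0.5]
opening: 1.001
finger_force: 0.0
```

Call:
jog_arm:
  increments:
    - {"dx": 0.08, "dy": 0.3, "dz": 0, "ax": 0, "ay": 0, "az": 0, "gripper": 1}
    - {"dx": 0.16, "dy": 0.6, "dz": 0, "ax": 0, "ay": 0, "az": 0, "gripper": 1}
    - {"dx": 0.25, "dy": 0.9, "dz": 0, "ax": 0, "ay": 0, "az": 0, "gripper": 1}

```text
time: 26.5
eef_pos: [0.5221, -0.0078, 0.2312]
tcp_rot: [0.007, 1.0, 0.0, -0.001]
contact_force: [0.7, -0.0, 0.4]
opening: 0.997
finger_force: 0.0
```

Call:
jog_arm:
  increments:
    - {"dx": 0.08, "dy": 0.3, "dz": 0, "ax": 0, "ay": 0, "az": 0, "gripper": 1}
    - {"dx": 0.16, "dy": 0.6, "dz": 0, "ax": 0, "ay": 0, "az": 0, "gripper": 1}
    - {"dx": 0.25, "dy": 0.9, "dz": 0, "ax": 0, "ay": 0, "az": 0, "gripper": 1}

```text
time: 26.8
eef_pos: [0.5521, 0.1, 0.2311]
tcp_rot: [0.007, 1.0, -0.0, -0.001]
contact_force: [1.3, -0.5, 0.3]
opening: 1.0
finger_force: 0.0
```

Call:
jog_arm:
  increments:
    - {"dx": 0.08, "dy": 0.3, "dz": 0, "ax": 0, "ay": 0, "az": 0, "gripper": 1}
    - {"dx": 0.16, "dy": 0.6, "dz": 0, "ax": 0, "ay": 0, "az": 0, "gripper": 1}
    - {"dx": 0.25, "dy": 0.9, "dz": 0, "ax": 0, "ay": 0, "az": 0, "gripper": 1}

```text
time: 27.1
eef_pos: [0.5821, 0.2079, 0.2308]
tcp_rot: [0.007, 1.0, -0.0, -0.002]
contact_force: [0.2, -0.4, -0.5]
opening: 1.0
finger_force: 0.0
```

Call:
jog_arm:
  increments:
    - {"dx": 0.05, "dy": 0.3, "dz": -0.1, "ax": 0, "ay": 0, "az": 0, "gripper": 1}
    - {"dx": 0.1, "dy": 0.6, "dz": -0.2, "ax": 0, "ay": 0, "az": 0, "gripper": 1}
    - {"dx": 0.1, "dy": 0.74, "dz": -0.4, "ax": 0, "ay": 0, "az": 0, "gripper": 1}
    - {"dx": 0.1, "dy": 0.74, "dz": -0.6, "ax": 0, "ay": 0, "az": 0, "gripper": 1}
    - {"dx": 0.1, "dy": 0.74, "dz": -0.75, "ax": 0, "ay": 0, "az": 0, "gripper": 1}
    - {"dx": 0.1, "dy": 0.74, "dz": -0.75, "ax": 0, "ay": 0, "az": 0, "gripper": 1}
    - {"dx": 0.1, "dy": 0.74, "dz": -0.75, "ax": 0, "ay": 0, "az": 0, "gripper": 1}

```text
time: 27.8
eef_pos: [0.5946, 0.2947, 0.1423]
tcp_rot: [0.008, 1.0, -0.0, -0.001]
contact_force: [0.0, 0.1, 0.2]
opening: 0.998
finger_force: 0.0
```

```bash
python3 s.py 0.5957 0.293 0.041
```

```text
t 27.8 tcp [0.5946 0.2947 0.1423] zaxis [-0.001 -0.    -1.   ] yaw_y 89.12 F [0.  0.1 0.2] open 0.998 q [ 0.31  0.37  1.69 -0.    1.08 -1.25]
shares to go [ 0.009 -0.014 -0.844]
```

Call:
jog_arm:
  increments:
    - {"dx": 0, "dy": -0.01, "dz": -0.15, "ax": 0, "ay": 0, "az": 0, "gripper": 1}
    - {"dx": 0, "dy": -0.01, "dz": -0.3, "ax": 0, "ay": 0, "az": 0, "gripper": 1}
    - {"dx": 0, "dy": -0.01, "dz": -0.45, "ax": 0, "ay": 0, "az": 0, "gripper": 1}
    - {"dx": 0, "dy": -0.01, "dz": -0.6, "ax": 0, "ay": 0, "az": 0, "gripper": 1}
    - {"dx": 0, "dy": -0.01, "dz": -0.7, "ax": 0, "ay": 0, "az": 0, "gripper": 1}
    - {"dx": 0, "dy": -0.01, "dz": -0.78, "ax": 0, "ay": 0, "az": 0, "gripper": 1}
    - {"dx": 0, "dy": -0.01, "dz": -0.78, "ax": 0, "ay": 0, "az": 0, "gripper": 1}
    - {"dx": 0, "dy": -0.01, "dz": -0.78, "ax": 0, "ay": 0, "az": 0, "gripper": 1}

```text
time: 28.6
eef_pos: [0.595, 0.2942, 0.0495]
tcp_rot: [0.007, 1.0, 0.0, 0.0]
contact_force: [0.7, -0.2, -0.6]
opening: 1.0
finger_force: 0.0
```

```bash
python3 s.py 0.5957 0.293 0.041
```

```text
t 28.6 tcp [0.595  0.2942 0.0495] zaxis [ 0.  0. -1.] yaw_y 89.17 F [ 0.7 -0.2 -0.6] open 1.0 q [ 0.31  0.49  1.72  0.    0.93 -1.25]
shares to go [ 0.006 -0.01  -0.071]
```

Call:
jog_arm:
  increments:
    - {"dx": 0, "dy": -0.005, "dz": -0.04, "ax": 0, "ay": 0, "az": 0, "gripper": 1}
    - {"dx": 0, "dy": -0.005, "dz": -0.07, "ax": 0, "ay": 0, "az": 0, "gripper": 1}
    - {"dx": 0, "dy": -0.005, "dz": -0.07, "ax": 0, "ay": 0, "az": 0, "gripper": 0.6}
    - {"dx": 0, "dy": -0.005, "dz": -0.07, "ax": 0, "ay": 0, "az": 0, "gripper": 0.5}
    - {"dx": 0, "dy": -0.005, "dz": -0.07, "ax": 0, "ay": 0, "az": 0, "gripper": -1}
    - {"dx": 0, "dy": -0.005, "dz": -0.07, "ax": 0, "ay": 0, "az": 0, "gripper": -1}
    - {"dx": 0, "dy": -0.005, "dz": -0.07, "ax": 0, "ay": 0, "az": 0, "gripper": -1}
    - {"dx": 0, "dy": -0.005, "dz": -0.07, "ax": 0, "ay": 0, "az": 0, "gripper": -1}
  force: 40

```text
time: 29.4
eef_pos: [0.5951, 0.2936, 0.0415]
tcp_rot: [0.007, 1.0, 0.0, 0.0]
contact_force: [0.2, 0.5, 2.5]
opening: 0.717
finger_force: 43.9
```

```bash
python3 s.py 0.5333 -0.0213 0.14
```

```text
t 29.4 tcp [0.5951 0.2936 0.0415] zaxis [ 0.001  0.    -1.   ] yaw_y 89.16 F [0.2 0.5 2.5] open 0.717 q [ 0.31  0.5   1.72  0.    0.92 -1.25]
shares to go [-0.515 -2.625  0.821]
```

Call:
jog_arm:
  increments:
    - {"dx": 0, "dy": 0, "dz": 0.1, "ax": 0, "ay": 0, "az": 0, "gripper": -1}
    - {"dx": 0, "dy": 0, "dz": 0.25, "ax": 0, "ay": 0, "az": 0, "gripper": -1}
    - {"dx": 0, "dy": 0, "dz": 0.4, "ax": 0, "ay": 0, "az": 0, "gripper": -1}
    - {"dx": 0, "dy": 0, "dz": 0.55, "ax": 0, "ay": 0, "az": 0, "gripper": -1}
    - {"dx": 0, "dy": 0, "dz": 0.7, "ax": 0, "ay": 0, "az": 0, "gripper": -1}
    - {"dx": 0, "dy": 0, "dz": 0.85, "ax": 0, "ay": 0, "az": 0, "gripper": -1}

```text
time: 30.0
eef_pos: [0.5949, 0.2936, 0.1452]
tcp_rot: [0.007, 1.0, 0.0, 0.001]
contact_force: [0.4, -0.2, -1.9]
opening: 0.711
finger_force: 43.9
```

Call:
jog_arm:
  increments:
    - {"dx": -0.03, "dy": -0.15, "dz": 0, "ax": 0, "ay": 0, "az": 0, "gripper": -1}
    - {"dx": -0.07, "dy": -0.35, "dz": 0, "ax": 0, "ay": 0, "az": 0, "gripper": -1}
    - {"dx": -0.1, "dy": -0.55, "dz": 0, "ax": 0, "ay": 0, "az": 0, "gripper": -1}
    - {"dx": -0.14, "dy": -0.72, "dz": 0, "ax": 0, "ay": 0, "az": 0, "gripper": -1}
    - {"dx": -0.17, "dy": -0.87, "dz": 0, "ax": 0, "ay": 0, "az": 0, "gripper": -1}

```text
time: 30.5
eef_pos: [0.5732, 0.187, 0.1422]
tcp_rot: [0.008, 1.0, -0.0, -0.001]
contact_force: [0.8, 0.3, -1.6]
opening: 0.709
finger_force: 43.9
```

Call:
jog_arm:
  increments:
    - {"dx": -0.03, "dy": -0.18, "dz": 0, "ax": 0, "ay": 0, "az": 0, "gripper": -1}
    - {"dx": -0.07, "dy": -0.36, "dz": 0, "ax": 0, "ay": 0, "az": 0, "gripper": -1}
    - {"dx": -0.1, "dy": -0.54, "dz": 0, "ax": 0, "ay": 0, "az": 0, "gripper": -1}
    - {"dx": -0.14, "dy": -0.72, "dz": 0, "ax": 0, "ay": 0, "az": 0, "gripper": -1}
    - {"dx": -0.17, "dy": -0.87, "dz": 0, "ax": 0, "ay": 0, "az": 0, "gripper": -1}

```text
time: 31.0
eef_pos: [0.553, 0.0829, 0.1425]
tcp_rot: [0.008, 1.0, -0.0, -0.001]
contact_force: [0.3, -0.2, -1.4]
opening: 0.717
finger_force: 43.9
```

Call:
jog_arm:
  increments:
    - {"dx": -0.03, "dy": -0.18, "dz": 0, "ax": 0, "ay": 0, "az": 0, "gripper": -1}
    - {"dx": -0.07, "dy": -0.36, "dz": 0, "ax": 0, "ay": 0, "az": 0, "gripper": -1}
    - {"dx": -0.1, "dy": -0.54, "dz": 0, "ax": 0, "ay": 0, "az": 0, "gripper": -1}
    - {"dx": -0.14, "dy": -0.72, "dz": 0, "ax": 0, "ay": 0, "az": 0, "gripper": -1}
    - {"dx": -0.17, "dy": -0.87, "dz": 0, "ax": 0, "ay": 0, "az": 0, "gripper": -1}
    - {"dx": -0.17, "dy": -0.87, "dz": -0.15, "ax": 0, "ay": 0, "az": 0, "gripper": -1}
    - {"dx": -0.17, "dy": -0.87, "dz": -0.3, "ax": 0, "ay": 0, "az": 0, "gripper": -1}
    - {"dx": -0.17, "dy": -0.87, "dz": -0.45, "ax": 0, "ay": 0, "az": 0, "gripper": -1}
    - {"dx": -0.17, "dy": -0.87, "dz": -0.55, "ax": 0, "ay": 0, "az": 0, "gripper": -1}
    - {"dx": -0.17, "dy": -0.87, "dz": -0.55, "ax": 0, "ay": 0, "az": 0, "gripper": -1}

```text
time: 32.0
eef_pos: [0.5316, -0.0197, 0.0748]
tcp_rot: [0.007, 1.0, 0.0, -0.002]
contact_force: [-0.6, 0.1, -0.8]
opening: 0.719
finger_force: 43.9
```

Call:
jog_arm:
  increments:
    - {"dx": 0, "dy": 0, "dz": 0, "ax": 0, "ay": 0, "az": 0, "gripper": -1}
    - {"dx": 0, "dy": 0, "dz": 0, "ax": 0, "ay": 0, "az": 0, "gripper": -1}

```text
time: 32.2
eef_pos: [0.5343, -0.0199, 0.078]
tcp_rot: [0.007, 1.0, -0.0, 0.001]
contact_force: [0.7, -0.3, -1.3]
opening: 0.715
finger_force: 43.9
```

```bash
python3 s.py 0.5333 -0.0213 0.0595; python3 look.py .48 .6 -.08 .04 .045 .11
```

```text
t 32.2 tcp [ 0.5343 -0.0199  0.078 ] zaxis [ 0.002 -0.    -1.   ] yaw_y 89.17 F [ 0.7 -0.3 -1.3] open 0.715 q [-0.23  0.2   2.04 -0.    0.9  -1.78]
shares to go [-0.008 -0.011 -0.154]
scene 227 mid [ 0.5481 -0.0125  0.081 ] ext [0.035 0.104 0.058]
```

Call:
jog_arm:
  increments:
    - {"dx": -0.01, "dy": -0.01, "dz": -0.06, "ax": 0, "ay": 0, "az": 0, "gripper": -1}
    - {"dx": -0.01, "dy": -0.01, "dz": -0.11, "ax": 0, "ay": 0, "az": 0, "gripper": -1}
    - {"dx": -0.01, "dy": -0.01, "dz": -0.14, "ax": 0, "ay": 0, "az": 0, "gripper": -1}
    - {"dx": -0.01, "dy": -0.01, "dz": -0.15, "ax": 0, "ay": 0, "az": 0, "gripper": -1}
    - {"dx": -0.01, "dy": -0.01, "dz": -0.15, "ax": 0, "ay": 0, "az": 0, "gripper": -1}
    - {"dx": -0.01, "dy": -0.01, "dz": -0.15, "ax": 0, "ay": 0, "az": 0, "gripper": -1}

```text
time: 32.9
eef_pos: [0.5318, -0.0208, 0.0594]
tcp_rot: [0.007, 1.0, 0.0, -0.001]
contact_force: [-4.6, 0.2, 5.5]
opening: 0.718
finger_force: 44.6
```

```bash
python3 s.py 0.5333 -0.0213 0.0595
```

```text
t 32.9 tcp [ 0.5318 -0.0208  0.0594] zaxis [-0.003  0.    -1.   ] yaw_y 89.18 F [-4.6  0.2  5.5] open 0.718 q [-0.23  0.23  2.05 -0.    0.87 -1.79]
shares to go [ 0.013 -0.004  0.001]
```

Call:
jog_arm:
  increments:
    - {"dx": 0, "dy": 0, "dz": 0, "ax": 0, "ay": 0, "az": 0, "gripper": 0.6}
    - {"dx": 0, "dy": 0, "dz": 0, "ax": 0, "ay": 0, "az": 0, "gripper": 1}
    - {"dx": 0, "dy": 0, "dz": 0, "ax": 0, "ay": 0, "az": 0, "gripper": 1}
    - {"dx": 0, "dy": 0, "dz": 0, "ax": 0, "ay": 0, "az": 0, "gripper": 1}
    - {"dx": 0, "dy": 0, "dz": 0.1, "ax": 0, "ay": 0, "az": 0, "gripper": 1}
    - {"dx": 0, "dy": 0, "dz": 0.25, "ax": 0, "ay": 0, "az": 0, "gripper": 1}
    - {"dx": 0, "dy": 0, "dz": 0.45, "ax": 0, "ay": 0, "az": 0, "gripper": 1}
    - {"dx": 0, "dy": 0, "dz": 0.65, "ax": 0, "ay": 0, "az": 0, "gripper": 1}
    - {"dx": 0, "dy": 0, "dz": 0.85, "ax": 0, "ay": 0, "az": 0, "gripper": 1}
    - {"dx": 0, "dy": 0, "dz": 1, "ax": 0, "ay": 0, "az": 0, "gripper": 1}

```text
time: 33.9
eef_pos: [0.533, -0.021, 0.1817]
tcp_rot: [0.007, 1.0, -0.0, 0.001]
contact_force: [0.5, -0.1, -0.1]
opening: 1.001
finger_force: 0.0
```

Call:
jog_arm:
  increments:
    - {"dx": 0, "dy": -0.1, "dz": 0.2, "ax": 0, "ay": 0, "az": 0, "gripper": 1}
    - {"dx": -0.1, "dy": -0.3, "dz": 0.4, "ax": 0, "ay": 0, "az": 0, "gripper": 1}
    - {"dx": -0.2, "dy": -0.5, "dz": 0.5, "ax": 0, "ay": 0, "az": 0, "gripper": 1}
    - {"dx": -0.3, "dy": -0.75, "dz": 0.5, "ax": 0, "ay": 0, "az": 0, "gripper": 1}
    - {"dx": -0.4, "dy": -1, "dz": 0.5, "ax": 0, "ay": 0, "az": 0, "gripper": 1}

```text
time: 34.4
eef_pos: [0.4842, -0.1419, 0.2409]
tcp_rot: [0.007, 1.0, -0.001, 0.001]
contact_force: [-0.0, -0.6, -0.4]
opening: 1.003
finger_force: 0.0
```

Call:
jog_arm:
  increments:
    - {"dx": -0.1, "dy": -0.3, "dz": 0, "ax": 0, "ay": 0, "az": 0, "gripper": 1}
    - {"dx": -0.17, "dy": -0.6, "dz": 0, "ax": 0, "ay": 0, "az": 0, "gripper": 1}
    - {"dx": -0.17, "dy": -0.71, "dz": 0, "ax": 0, "ay": 0, "az": 0, "gripper": 1}
    - {"dx": -0.17, "dy": -0.71, "dz": 0, "ax": 0, "ay": 0, "az": 0, "gripper": 1}
    - {"dx": -0.17, "dy": -0.71, "dz": 0, "ax": 0, "ay": 0, "az": 0, "gripper": 1}
    - {"dx": -0.17, "dy": -0.71, "dz": 0, "ax": 0, "ay": 0, "az": 0, "gripper": 1}

```text
time: 35.0
eef_pos: [0.4642, -0.2248, 0.2389]
tcp_rot: [0.007, 1.0, 0.0, -0.0]
contact_force: [-1.0, 0.3, -1.2]
opening: 0.999
finger_force: 0.0
```

```bash
python3 s.py 0.4633 -0.226 0.162; python3 look.py .48 .6 -.08 .04 .072 .1;python3 look.py .48 .6 -.08 .04 .04 .1; python3 look.py .4 .5 -.28 -.19 .16 .18
```

```text
t 35.0 tcp [ 0.4642 -0.2248  0.2389] zaxis [-0.     0.001 -1.   ] yaw_y 89.25 F [-1.   0.3 -1.2] open 0.999 q [-0.65 -0.05  1.98  0.    1.21 -2.21]
shares to go [-0.008 -0.01  -0.641]
top 163 mid [ 0.5332 -0.0183  0.0835] ext [0.056 0.054 0.023]
scene 203 mid [ 0.5328 -0.0201  0.0803] ext [0.059 0.058 0.017]
top 223 mid [ 0.5324 -0.0181  0.0669] ext [0.061 0.062 0.053]
scene 340 mid [ 0.5324 -0.0211  0.0647] ext [0.061 0.061 0.049]
scene 282 mid [ 0.4631 -0.2255  0.169 ] ext [0.063 0.063 0.018]
```

The pot is centred on the pan within about 2 mm. Next the tin goes back.

Call:
jog_arm:
  increments:
    - {"dx": -0.005, "dy": -0.01, "dz": -0.15, "ax": 0, "ay": 0, "az": 0, "gripper": 1}
    - {"dx": -0.005, "dy": -0.01, "dz": -0.3, "ax": 0, "ay": 0, "az": 0, "gripper": 1}
    - {"dx": -0.005, "dy": -0.01, "dz": -0.45, "ax": 0, "ay": 0, "az": 0, "gripper": 1}
    - {"dx": -0.005, "dy": -0.01, "dz": -0.55, "ax": 0, "ay": 0, "az": 0, "gripper": 1}
    - {"dx": -0.005, "dy": -0.01, "dz": -0.63, "ax": 0, "ay": 0, "az": 0, "gripper": 1}
    - {"dx": -0.005, "dy": -0.01, "dz": -0.63, "ax": 0, "ay": 0, "az": 0, "gripper": 1}
    - {"dx": -0.005, "dy": -0.01, "dz": -0.63, "ax": 0, "ay": 0, "az": 0, "gripper": 1}
  force: 60

```text
time: 36.0
eef_pos: [0.4636, -0.2275, 0.1638]
tcp_rot: [0.007, 1.0, -0.0, 0.0]
contact_force: [-0.1, -0.2, 0.3]
opening: 0.999
finger_force: 0.0
```

```bash
python3 s.py 0.4634 -0.2258 0.162
```

```text
t 36.0 tcp [ 0.4636 -0.2275  0.1638] zaxis [ 0. -0. -1.] yaw_y 89.16 F [-0.1 -0.2  0.3] open 0.999 q [-0.65  0.03  2.04 -0.    1.07 -2.21]
shares to go [-0.002  0.014 -0.015]
```

Call:
jog_arm:
  increments:
    - {"dx": 0, "dy": 0.012, "dz": -0.013, "ax": 0, "ay": 0, "az": 0, "gripper": 0.6}
    - {"dx": 0, "dy": 0.012, "dz": -0.013, "ax": 0, "ay": 0, "az": 0, "gripper": 0.5}
    - {"dx": 0, "dy": 0.012, "dz": -0.013, "ax": 0, "ay": 0, "az": 0, "gripper": -1}
    - {"dx": 0, "dy": 0.012, "dz": -0.013, "ax": 0, "ay": 0, "az": 0, "gripper": -1}
    - {"dx": 0, "dy": 0.012, "dz": -0.013, "ax": 0, "ay": 0, "az": 0, "gripper": -1}
    - {"dx": 0, "dy": 0.012, "dz": -0.013, "ax": 0, "ay": 0, "az": 0, "gripper": -1}

```text
time: 36.6
eef_pos: [0.464, -0.2264, 0.1629]
tcp_rot: [0.007, 1.0, -0.001, 0.001]
contact_force: [0.6, -0.3, 5.1]
opening: 0.703
finger_force: 67.1
```

Call:
jog_arm:
  increments:
    - {"dx": 0, "dy": 0, "dz": 0.1, "ax": 0, "ay": 0, "az": 0, "gripper": -1}
    - {"dx": 0, "dy": 0, "dz": 0.3, "ax": 0, "ay": 0, "az": 0, "gripper": -1}
    - {"dx": 0, "dy": 0, "dz": 0.5, "ax": 0, "ay": 0, "az": 0, "gripper": -1}
    - {"dx": 0, "dy": 0, "dz": 0.7, "ax": 0, "ay": 0, "az": 0, "gripper": -1}
    - {"dx": 0, "dy": 0, "dz": 0.85, "ax": 0, "ay": 0, "az": 0, "gripper": -1}
    - {"dx": 0, "dy": 0, "dz": 0.95, "ax": 0, "ay": 0, "az": 0, "gripper": -1}

```text
time: 37.2
eef_pos: [0.4628, -0.2255, 0.276]
tcp_rot: [0.007, 1.0, 0.0, -0.001]
contact_force: [-0.9, 0.0, -3.9]
opening: 0.706
finger_force: 66.3
```

```bash
python3 s.py 0.5712 0.3745 0.276
```

```text
t 37.2 tcp [ 0.4628 -0.2255  0.276 ] zaxis [-0.001  0.001 -1.   ] yaw_y 89.16 F [-0.9  0.  -3.9] open 0.706 q [-0.65 -0.09  1.94 -0.    1.29 -2.21]
shares to go [ 0.903  5.    -0.   ]
```

Call:
jog_arm:
  increments:
    - {"dx": 0.03, "dy": 0.15, "dz": 0, "ax": 0, "ay": 0, "az": 0, "gripper": -1}
    - {"dx": 0.07, "dy": 0.35, "dz": 0, "ax": 0, "ay": 0, "az": 0, "gripper": -1}
    - {"dx": 0.11, "dy": 0.55, "dz": 0, "ax": 0, "ay": 0, "az": 0, "gripper": -1}
    - {"dx": 0.14, "dy": 0.78, "dz": 0, "ax": 0, "ay": 0, "az": 0, "gripper": -1}
    - {"dx": 0.18, "dy": 1, "dz": 0, "ax": 0, "ay": 0, "az": 0, "gripper": -1}

```text
time: 37.7
eef_pos: [0.4838, -0.1045, 0.274]
tcp_rot: [0.008, 1.0, 0.001, -0.002]
contact_force: [0.7, 0.3, -4.0]
opening: 0.705
finger_force: 66.3
```

Call:
jog_arm:
  increments:
    - {"dx": 0.04, "dy": 0.2, "dz": 0, "ax": 0, "ay": 0, "az": 0, "gripper": -1}
    - {"dx": 0.08, "dy": 0.4, "dz": 0, "ax": 0, "ay": 0, "az": 0, "gripper": -1}
    - {"dx": 0.11, "dy": 0.6, "dz": 0, "ax": 0, "ay": 0, "az": 0, "gripper": -1}
    - {"dx": 0.14, "dy": 0.8, "dz": 0, "ax": 0, "ay": 0, "az": 0, "gripper": -1}
    - {"dx": 0.18, "dy": 1, "dz": 0, "ax": 0, "ay": 0, "az": 0, "gripper": -1}

```text
time: 38.2
eef_pos: [0.5054, 0.0153, 0.2741]
tcp_rot: [0.007, 1.0, 0.0, -0.002]
contact_force: [0.8, 0.3, -3.9]
opening: 0.702
finger_force: 66.3
```

Call:
jog_arm:
  increments:
    - {"dx": 0.04, "dy": 0.2, "dz": 0, "ax": 0, "ay": 0, "az": 0, "gripper": -1}
    - {"dx": 0.08, "dy": 0.4, "dz": 0, "ax": 0, "ay": 0, "az": 0, "gripper": -1}
    - {"dx": 0.11, "dy": 0.6, "dz": 0, "ax": 0, "ay": 0, "az": 0, "gripper": -1}
    - {"dx": 0.14, "dy": 0.8, "dz": 0, "ax": 0, "ay": 0, "az": 0, "gripper": -1}
    - {"dx": 0.18, "dy": 1, "dz": 0, "ax": 0, "ay": 0, "az": 0, "gripper": -1}

```text
time: 38.7
eef_pos: [0.527, 0.135, 0.2739]
tcp_rot: [0.007, 1.0, -0.0, -0.002]
contact_force: [0.5, -1.1, -4.3]
opening: 0.705
finger_force: 66.3
```

Call:
jog_arm:
  increments:
    - {"dx": 0.04, "dy": 0.2, "dz": 0, "ax": 0, "ay": 0, "az": 0, "gripper": -1}
    - {"dx": 0.08, "dy": 0.4, "dz": 0, "ax": 0, "ay": 0, "az": 0, "gripper": -1}
    - {"dx": 0.11, "dy": 0.6, "dz": 0, "ax": 0, "ay": 0, "az": 0, "gripper": -1}
    - {"dx": 0.14, "dy": 0.8, "dz": 0, "ax": 0, "ay": 0, "az": 0, "gripper": -1}
    - {"dx": 0.18, "dy": 1, "dz": 0, "ax": 0, "ay": 0, "az": 0, "gripper": -1}

```text
time: 39.2
eef_pos: [0.5486, 0.2548, 0.2737]
tcp_rot: [0.007, 1.0, -0.001, -0.002]
contact_force: [0.6, -0.3, -3.3]
opening: 0.71
finger_force: 66.3
```

Call:
jog_arm:
  increments:
    - {"dx": 0.04, "dy": 0.2, "dz": 0, "ax": 0, "ay": 0, "az": 0, "gripper": -1}
    - {"dx": 0.08, "dy": 0.4, "dz": 0, "ax": 0, "ay": 0, "az": 0, "gripper": -1}
    - {"dx": 0.11, "dy": 0.6, "dz": 0, "ax": 0, "ay": 0, "az": 0, "gripper": -1}
    - {"dx": 0.14, "dy": 0.8, "dz": 0, "ax": 0, "ay": 0, "az": 0, "gripper": -1}
    - {"dx": 0.18, "dy": 1, "dz": 0, "ax": 0, "ay": 0, "az": 0, "gripper": -1}
    - {"dx": 0.18, "dy": 1, "dz": 0, "ax": 0, "ay": 0, "az": 0, "gripper": -1}
    - {"dx": 0.18, "dy": 1, "dz": 0, "ax": 0, "ay": 0, "az": 0, "gripper": -1}
    - {"dx": 0.18, "dy": 1, "dz": 0, "ax": 0, "ay": 0, "az": 0, "gripper": -1}
    - {"dx": 0.18, "dy": 1, "dz": 0, "ax": 0, "ay": 0, "az": 0, "gripper": -1}

```text
time: 40.1
eef_pos: [0.5712, 0.3731, 0.2753]
tcp_rot: [0.008, 1.0, -0.0, -0.001]
contact_force: [0.0, -0.8, -4.1]
opening: 0.704
finger_force: 66.8
```

```bash
python3 s.py 0.5712 0.3745 0.152
```

```text
t 40.1 tcp [0.5712 0.3731 0.2753] zaxis [-0.001 -0.001 -1.   ] yaw_y 89.11 F [ 0.  -0.8 -4.1] open 0.704 q [ 0.43  0.29  1.54 -0.    1.32 -1.12]
shares to go [ 0.     0.011 -1.027]
```

Call:
jog_arm:
  increments:
    - {"dx": 0, "dy": 0, "dz": -0.15, "ax": 0, "ay": 0, "az": 0, "gripper": -1}
    - {"dx": 0, "dy": 0, "dz": -0.35, "ax": 0, "ay": 0, "az": 0, "gripper": -1}
    - {"dx": 0, "dy": 0, "dz": -0.55, "ax": 0, "ay": 0, "az": 0, "gripper": -1}
    - {"dx": 0, "dy": 0, "dz": -0.7, "ax": 0, "ay": 0, "az": 0, "gripper": -1}
    - {"dx": 0, "dy": 0, "dz": -0.82, "ax": 0, "ay": 0, "az": 0, "gripper": -1}
    - {"dx": 0, "dy": 0, "dz": -0.9, "ax": 0, "ay": 0, "az": 0, "gripper": -1}
    - {"dx": 0, "dy": 0, "dz": -0.93, "ax": 0, "ay": 0, "az": 0, "gripper": -1}
    - {"dx": 0, "dy": 0, "dz": -0.93, "ax": 0, "ay": 0, "az": 0, "gripper": -1}
    - {"dx": 0, "dy": 0, "dz": -0.93, "ax": 0, "ay": 0, "az": 0, "gripper": -1}

```text
time: 41.0
eef_pos: [0.572, 0.3745, 0.1655]
tcp_rot: [0.007, 1.0, 0.0, 0.001]
contact_force: [0.2, -0.5, -3.7]
opening: 0.703
finger_force: 66.7
```

```bash
python3 s.py 0.5712 0.3745 0.152
```

```text
t 41.0 tcp [0.572  0.3745 0.1655] zaxis [ 0.002  0.001 -1.   ] yaw_y 89.16 F [ 0.2 -0.5 -3.7] open 0.703 q [ 0.43  0.38  1.62 -0.    1.13 -1.12]
shares to go [-0.007  0.    -0.112]
```

Call:
jog_arm:
  increments:
    - {"dx": -0.003, "dy": 0, "dz": -0.04, "ax": 0, "ay": 0, "az": 0, "gripper": -1}
    - {"dx": -0.003, "dy": 0, "dz": -0.08, "ax": 0, "ay": 0, "az": 0, "gripper": -1}
    - {"dx": -0.003, "dy": 0, "dz": -0.1, "ax": 0, "ay": 0, "az": 0, "gripper": -1}
    - {"dx": -0.003, "dy": 0, "dz": -0.112, "ax": 0, "ay": 0, "az": 0, "gripper": -1}
    - {"dx": -0.003, "dy": 0, "dz": -0.112, "ax": 0, "ay": 0, "az": 0, "gripper": -1}
    - {"dx": -0.003, "dy": 0, "dz": -0.112, "ax": 0, "ay": 0, "az": 0, "gripper": -1}

```text
time: 41.6
eef_pos: [0.5713, 0.3743, 0.153]
tcp_rot: [0.007, 1.0, -0.0, 0.0]
contact_force: [-2.6, -0.5, 6.2]
opening: 0.703
finger_force: 67.7
```

```bash
python3 s.py 0.5712 0.3745 0.152
```

```text
t 41.6 tcp [0.5713 0.3743 0.153 ] zaxis [ 0.001 -0.    -1.   ] yaw_y 89.17 F [-2.6 -0.5  6.2] open 0.703 q [ 0.43  0.4   1.63 -0.    1.11 -1.12]
shares to go [-0.001  0.002 -0.008]
```

Call:
jog_arm:
  increments:
    - {"dx": 0, "dy": 0, "dz": 0, "ax": 0, "ay": 0, "az": 0, "gripper": 0.6}
    - {"dx": 0, "dy": 0, "dz": 0, "ax": 0, "ay": 0, "az": 0, "gripper": 1}
    - {"dx": 0, "dy": 0, "dz": 0, "ax": 0, "ay": 0, "az": 0, "gripper": 1}
    - {"dx": 0, "dy": 0, "dz": 0, "ax": 0, "ay": 0, "az": 0, "gripper": 1}
    - {"dx": 0, "dy": 0, "dz": 0.1, "ax": 0, "ay": 0, "az": 0, "gripper": 1}
    - {"dx": 0, "dy": 0, "dz": 0.3, "ax": 0, "ay": 0, "az": 0, "gripper": 1}
    - {"dx": 0, "dy": 0, "dz": 0.5, "ax": 0, "ay": 0, "az": 0, "gripper": 1}
    - {"dx": 0, "dy": 0, "dz": 0.7, "ax": 0, "ay": 0, "az": 0, "gripper": 1}
    - {"dx": 0, "dy": -0.1, "dz": 0.85, "ax": 0, "ay": 0, "az": 0, "gripper": 1}
    - {"dx": 0, "dy": -0.3, "dz": 0.95, "ax": 0, "ay": 0, "az": 0, "gripper": 1}

```text
time: 42.6
eef_pos: [0.5713, 0.3385, 0.2676]
tcp_rot: [0.006, 1.0, 0.001, 0.002]
contact_force: [0.1, 0.3, 0.7]
opening: 1.003
finger_force: 0.0
```

Call:
jog_arm:
  increments:
    - {"dx": 0, "dy": -0.33, "dz": 0, "ax": 0, "ay": 0, "az": 0, "gripper": 1}
    - {"dx": 0, "dy": -0.67, "dz": 0, "ax": 0, "ay": 0, "az": 0, "gripper": 1}
    - {"dx": 0.01, "dy": -1, "dz": 0, "ax": 0, "ay": 0, "az": 0, "gripper": 1}

```text
time: 42.9
eef_pos: [0.5718, 0.2161, 0.2654]
tcp_rot: [0.007, 1.0, -0.0, 0.0]
contact_force: [0.5, -0.0, 0.7]
opening: 1.0
finger_force: 0.0
```

Call:
jog_arm:
  increments:
    - {"dx": 0, "dy": -0.33, "dz": 0, "ax": 0, "ay": 0, "az": 0, "gripper": 1}
    - {"dx": 0, "dy": -0.67, "dz": 0, "ax": 0, "ay": 0, "az": 0, "gripper": 1}
    - {"dx": 0.01, "dy": -1, "dz": 0, "ax": 0, "ay": 0, "az": 0, "gripper": 1}

```text
time: 43.2
eef_pos: [0.5728, 0.0958, 0.2653]
tcp_rot: [0.007, 1.0, -0.0, 0.0]
contact_force: [-0.0, 0.4, -0.6]
opening: 1.003
finger_force: 0.0
```

Call:
jog_arm:
  increments:
    - {"dx": 0, "dy": -0.33, "dz": 0, "ax": 0, "ay": 0, "az": 0, "gripper": 1}
    - {"dx": 0, "dy": -0.67, "dz": 0, "ax": 0, "ay": 0, "az": 0, "gripper": 1}
    - {"dx": 0.01, "dy": -1, "dz": 0, "ax": 0, "ay": 0, "az": 0, "gripper": 1}

```text
time: 43.5
eef_pos: [0.5739, -0.0241, 0.2654]
tcp_rot: [0.008, 1.0, -0.0, 0.0]
contact_force: [-0.0, -0.0, 0.1]
opening: 1.002
finger_force: 0.0
```

Call:
jog_arm:
  increments:
    - {"dx": 0, "dy": -0.33, "dz": 0, "ax": 0, "ay": 0, "az": 0, "gripper": 1}
    - {"dx": 0, "dy": -0.67, "dz": 0, "ax": 0, "ay": 0, "az": 0, "gripper": 1}
    - {"dx": 0.01, "dy": -1, "dz": 0, "ax": 0, "ay": 0, "az": 0, "gripper": 1}

```text
time: 43.8
eef_pos: [0.5749, -0.1442, 0.2654]
tcp_rot: [0.008, 1.0, -0.0, 0.0]
contact_force: [0.7, 1.2, 0.4]
opening: 1.0
finger_force: 0.0
```

Call:
jog_arm:
  increments:
    - {"dx": 0, "dy": -0.33, "dz": 0, "ax": 0, "ay": 0, "az": 0, "gripper": 1}
    - {"dx": 0, "dy": -0.67, "dz": 0, "ax": 0, "ay": 0, "az": 0, "gripper": 1}
    - {"dx": 0.01, "dy": -1, "dz": 0, "ax": 0, "ay": 0, "az": 0, "gripper": 1}
    - {"dx": 0.01, "dy": -1.0, "dz": 0, "ax": 0, "ay": 0, "az": 0, "gripper": 1}

```text
time: 44.2
eef_pos: [0.5758, -0.2669, 0.2651]
tcp_rot: [0.01, 1.0, -0.001, 0.0]
contact_force: [-0.2, 0.6, -0.0]
opening: 1.001
finger_force: 0.0
```

Call:
jog_arm:
  increments:
    - {"dx": 0, "dy": -0.2, "dz": 0, "ax": 0, "ay": 0, "az": 0, "gripper": 1}
    - {"dx": 0, "dy": -0.26, "dz": 0, "ax": 0, "ay": 0, "az": 0, "gripper": 1}
    - {"dx": 0, "dy": -0.26, "dz": 0, "ax": 0, "ay": 0, "az": 0, "gripper": 1}
    - {"dx": 0, "dy": -0.26, "dz": 0, "ax": 0, "ay": 0, "az": 0, "gripper": 1}

```text
time: 44.6
eef_pos: [0.5769, -0.2922, 0.2648]
tcp_rot: [0.007, 1.0, 0.0, -0.0]
contact_force: [0.4, 0.9, 0.7]
opening: 1.002
finger_force: 0.0
```

```bash
python3 s.py 0.5768 -0.2927 0.167; python3 look.py .52 .62 .33 .42 .15 .17
```

```text
t 44.6 tcp [ 0.5769 -0.2922  0.2648] zaxis [-0.     0.001 -1.   ] yaw_y 89.18 F [0.4 0.9 0.7] open 1.002 q [-0.63  0.22  1.64  0.    1.28 -2.18]
shares to go [-0.    -0.004 -0.815]
top 272 mid [0.5724 0.3755 0.1601] ext [0.063 0.063 0.02 ]
scene 567 mid [0.571 0.373 0.158] ext [0.062 0.062 0.016]
```

The tin is back within 0.5 mm of its start. Next is the mill.

Call:
jog_arm:
  increments:
    - {"dx": 0, "dy": 0, "dz": -0.2, "ax": 0, "ay": 0, "az": 0, "gripper": 1}
    - {"dx": 0, "dy": 0, "dz": -0.4, "ax": 0, "ay": 0, "az": 0, "gripper": 1}
    - {"dx": 0, "dy": 0, "dz": -0.6, "ax": 0, "ay": 0, "az": 0, "gripper": 1}
    - {"dx": 0, "dy": 0, "dz": -0.72, "ax": 0, "ay": 0, "az": 0, "gripper": 1}
    - {"dx": 0, "dy": 0, "dz": -0.81, "ax": 0, "ay": 0, "az": 0, "gripper": 1}
    - {"dx": 0, "dy": 0, "dz": -0.81, "ax": 0, "ay": 0, "az": 0, "gripper": 1}
    - {"dx": 0, "dy": 0, "dz": -0.81, "ax": 0, "ay": 0, "az": 0, "gripper": 1}

```text
time: 45.4
eef_pos: [0.5775, -0.2932, 0.1684]
tcp_rot: [0.007, 1.0, -0.0, 0.001]
contact_force: [-0.5, -0.3, 0.4]
opening: 0.995
finger_force: 0.0
```

Call:
jog_arm:
  increments:
    - {"dx": 0, "dy": 0, "dz": 0, "ax": 0, "ay": 0, "az": 0, "gripper": 0.2}
    - {"dx": 0, "dy": 0, "dz": 0, "ax": 0, "ay": 0, "az": 0, "gripper": 0.2}
    - {"dx": 0, "dy": 0, "dz": 0, "ax": 0, "ay": 0, "az": 0, "gripper": -1}
    - {"dx": 0, "dy": 0, "dz": 0, "ax": 0, "ay": 0, "az": 0, "gripper": -1}
    - {"dx": 0, "dy": 0, "dz": 0, "ax": 0, "ay": 0, "az": 0, "gripper": -1}
    - {"dx": 0, "dy": 0, "dz": 0, "ax": 0, "ay": 0, "az": 0, "gripper": -1}
    - {"dx": 0, "dy": 0, "dz": 0, "ax": 0, "ay": 0, "az": 0, "gripper": -1}

```text
time: 46.1
eef_pos: [0.5776, -0.2933, 0.1689]
tcp_rot: [0.007, 1.0, -0.0, 0.001]
contact_force: [0.8, 1.2, 5.2]
opening: 0.519
finger_force: 62.1
```

```bash
python3 s.py 0.570 0.2235 0.277
```

```text
t 46.1 tcp [ 0.5776 -0.2933  0.1689] zaxis [ 0.002 -0.001 -1.   ] yaw_y 89.16 F [0.8 1.2 5.2] open 0.519 q [-0.63  0.31  1.72  0.    1.12 -2.18]
shares to go [-0.064  4.307  0.901]
```

Call:
jog_arm:
  increments:
    - {"dx": 0, "dy": 0, "dz": 0.1, "ax": 0, "ay": 0, "az": 0, "gripper": -1}
    - {"dx": 0, "dy": 0, "dz": 0.3, "ax": 0, "ay": 0, "az": 0, "gripper": -1}
    - {"dx": 0, "dy": 0, "dz": 0.5, "ax": 0, "ay": 0, "az": 0, "gripper": -1}
    - {"dx": 0, "dy": 0.05, "dz": 0.7, "ax": 0, "ay": 0, "az": 0, "gripper": -1}
    - {"dx": 0, "dy": 0.15, "dz": 0.85, "ax": 0, "ay": 0, "az": 0, "gripper": -1}
    - {"dx": 0, "dy": 0.31, "dz": 0.95, "ax": 0, "ay": 0, "az": 0, "gripper": -1}

```text
time: 46.7
eef_pos: [0.5767, -0.2556, 0.2823]
tcp_rot: [0.008, 1.0, -0.0, -0.0]
contact_force: [0.3, 0.8, -3.3]
opening: 0.523
finger_force: 62.1
```

Call:
jog_arm:
  increments:
    - {"dx": 0, "dy": 0.2, "dz": 0, "ax": 0, "ay": 0, "az": 0, "gripper": -1}
    - {"dx": 0, "dy": 0.4, "dz": 0, "ax": 0, "ay": 0, "az": 0, "gripper": -1}
    - {"dx": 0, "dy": 0.6, "dz": 0, "ax": 0, "ay": 0, "az": 0, "gripper": -1}
    - {"dx": 0, "dy": 0.8, "dz": 0, "ax": 0, "ay": 0, "az": 0, "gripper": -1}
    - {"dx": -0.02, "dy": 1, "dz": 0, "ax": 0, "ay": 0, "az": 0, "gripper": -1}

```text
time: 47.2
eef_pos: [0.5736, -0.1332, 0.2802]
tcp_rot: [0.007, 1.0, 0.001, -0.001]
contact_force: [0.7, -0.4, -3.9]
opening: 0.531
finger_force: 62.1
```

Call:
jog_arm:
  increments:
    - {"dx": 0, "dy": 0.2, "dz": 0, "ax": 0, "ay": 0, "az": 0, "gripper": -1}
    - {"dx": 0, "dy": 0.4, "dz": 0, "ax": 0, "ay": 0, "az": 0, "gripper": -1}
    - {"dx": 0, "dy": 0.6, "dz": 0, "ax": 0, "ay": 0, "az": 0, "gripper": -1}
    - {"dx": 0, "dy": 0.8, "dz": 0, "ax": 0, "ay": 0, "az": 0, "gripper": -1}
    - {"dx": -0.02, "dy": 1, "dz": 0, "ax": 0, "ay": 0, "az": 0, "gripper": -1}

```text
time: 47.7
eef_pos: [0.5709, -0.0134, 0.2802]
tcp_rot: [0.007, 1.0, 0.0, -0.001]
contact_force: [0.1, -0.6, -3.7]
opening: 0.525
finger_force: 62.1
```

Call:
jog_arm:
  increments:
    - {"dx": 0, "dy": 0.2, "dz": 0, "ax": 0, "ay": 0, "az": 0, "gripper": -1}
    - {"dx": 0, "dy": 0.4, "dz": 0, "ax": 0, "ay": 0, "az": 0, "gripper": -1}
    - {"dx": 0, "dy": 0.6, "dz": 0, "ax": 0, "ay": 0, "az": 0, "gripper": -1}
    - {"dx": 0, "dy": 0.8, "dz": 0, "ax": 0, "ay": 0, "az": 0, "gripper": -1}
    - {"dx": -0.02, "dy": 1, "dz": 0, "ax": 0, "ay": 0, "az": 0, "gripper": -1}

```text
time: 48.2
eef_pos: [0.5682, 0.1063, 0.2802]
tcp_rot: [0.007, 1.0, 0.0, -0.001]
contact_force: [0.3, 0.5, -3.6]
opening: 0.526
finger_force: 62.1
```

Call:
jog_arm:
  increments:
    - {"dx": 0, "dy": 0.2, "dz": 0, "ax": 0, "ay": 0, "az": 0, "gripper": -1}
    - {"dx": 0, "dy": 0.4, "dz": 0, "ax": 0, "ay": 0, "az": 0, "gripper": -1}
    - {"dx": 0, "dy": 0.6, "dz": 0, "ax": 0, "ay": 0, "az": 0, "gripper": -1}
    - {"dx": 0, "dy": 0.8, "dz": 0, "ax": 0, "ay": 0, "az": 0, "gripper": -1}
    - {"dx": 0, "dy": 1, "dz": 0, "ax": 0, "ay": 0, "az": 0, "gripper": -1}
    - {"dx": 0, "dy": 1, "dz": 0, "ax": 0, "ay": 0, "az": 0, "gripper": -1}
    - {"dx": 0, "dy": 1, "dz": 0, "ax": 0, "ay": 0, "az": 0, "gripper": -1}
    - {"dx": 0, "dy": 1, "dz": -0.15, "ax": 0, "ay": 0, "az": 0, "gripper": -1}
    - {"dx": 0, "dy": 1, "dz": -0.3, "ax": 0, "ay": 0, "az": 0, "gripper": -1}
    - {"dx": 0, "dy": 1, "dz": -0.4, "ax": 0, "ay": 0, "az": 0, "gripper": -1}

```text
time: 49.2
eef_pos: [0.5686, 0.2233, 0.2315]
tcp_rot: [0.008, 1.0, -0.001, -0.002]
contact_force: [0.2, -0.1, -4.4]
opening: 0.529
finger_force: 62.4
```

Call:
jog_arm:
  increments:
    - {"dx": 0, "dy": 0, "dz": -0.15, "ax": 0, "ay": 0, "az": 0, "gripper": -1}
    - {"dx": 0, "dy": 0, "dz": -0.3, "ax": 0, "ay": 0, "az": 0, "gripper": -1}
    - {"dx": 0, "dy": 0, "dz": -0.4, "ax": 0, "ay": 0, "az": 0, "gripper": -1}
    - {"dx": 0, "dy": 0, "dz": -0.47, "ax": 0, "ay": 0, "az": 0, "gripper": -1}
    - {"dx": 0, "dy": 0, "dz": -0.5, "ax": 0, "ay": 0, "az": 0, "gripper": -1}
    - {"dx": 0, "dy": 0, "dz": -0.5, "ax": 0, "ay": 0, "az": 0, "gripper": -1}
    - {"dx": 0, "dy": 0, "dz": -0.5, "ax": 0, "ay": 0, "az": 0, "gripper": -1}

```text
time: 49.9
eef_pos: [0.5703, 0.2242, 0.1745]
tcp_rot: [0.007, 1.0, 0.0, 0.001]
contact_force: [-0.4, -0.4, -3.7]
opening: 0.525
finger_force: 62.4
```

```bash
python3 s.py 0.5706 0.2235 0.1575
```

```text
t 49.9 tcp [0.5703 0.2242 0.1745] zaxis [ 0.002  0.    -1.   ] yaw_y 89.16 F [-0.4 -0.4 -3.7] open 0.525 q [ 0.21  0.23  1.8   0.    1.11 -1.35]
shares to go [ 0.002 -0.006 -0.141]
```

Call:
jog_arm:
  increments:
    - {"dx": 0.003, "dy": -0.005, "dz": -0.05, "ax": 0, "ay": 0, "az": 0, "gripper": -1}
    - {"dx": 0.003, "dy": -0.005, "dz": -0.1, "ax": 0, "ay": 0, "az": 0, "gripper": -1}
    - {"dx": 0.003, "dy": -0.005, "dz": -0.13, "ax": 0, "ay": 0, "az": 0, "gripper": -1}
    - {"dx": 0.003, "dy": -0.005, "dz": -0.14, "ax": 0, "ay": 0, "az": 0, "gripper": -1}
    - {"dx": 0.003, "dy": -0.005, "dz": -0.14, "ax": 0, "ay": 0, "az": 0, "gripper": -1}
    - {"dx": 0.003, "dy": -0.005, "dz": -0.14, "ax": 0, "ay": 0, "az": 0, "gripper": -1}

```text
time: 50.5
eef_pos: [0.5707, 0.2236, 0.1589]
tcp_rot: [0.007, 1.0, -0.0, 0.001]
contact_force: [-2.8, -0.6, 5.5]
opening: 0.524
finger_force: 63.1
```

```bash
python3 s.py 0.5706 0.2235 0.1575
```

```text
t 50.5 tcp [0.5707 0.2236 0.1589] zaxis [ 0.001 -0.    -1.   ] yaw_y 89.17 F [-2.8 -0.6  5.5] open 0.524 q [ 0.21  0.25  1.81 -0.    1.08 -1.35]
shares to go [-0.001 -0.001 -0.012]
```

Call:
jog_arm:
  increments:
    - {"dx": 0, "dy": 0, "dz": 0, "ax": 0, "ay": 0, "az": 0, "gripper": 0.3}
    - {"dx": 0, "dy": 0, "dz": 0, "ax": 0, "ay": 0, "az": 0, "gripper": 1}
    - {"dx": 0, "dy": 0, "dz": 0, "ax": 0, "ay": 0, "az": 0, "gripper": 1}
    - {"dx": 0, "dy": 0, "dz": 0, "ax": 0, "ay": 0, "az": 0, "gripper": 1}
    - {"dx": 0, "dy": 0, "dz": 0.1, "ax": 0, "ay": 0, "az": 0, "gripper": 1}
    - {"dx": 0, "dy": 0, "dz": 0.3, "ax": 0, "ay": 0, "az": 0, "gripper": 1}
    - {"dx": 0, "dy": 0, "dz": 0.5, "ax": 0, "ay": 0, "az": 0, "gripper": 1}
    - {"dx": 0, "dy": 0, "dz": 0.7, "ax": 0, "ay": 0, "az": 0, "gripper": 1}
    - {"dx": 0, "dy": 0, "dz": 0.9, "ax": 0, "ay": 0, "az": 0, "gripper": 1}
    - {"dx": 0, "dy": -0.14, "dz": 1, "ax": 0, "ay": 0, "az": 0, "gripper": 1}

```text
time: 51.5
eef_pos: [0.571, 0.2076, 0.2806]
tcp_rot: [0.006, 1.0, 0.001, 0.003]
contact_force: [-0.1, -0.7, 0.1]
opening: 1.003
finger_force: 0.0
```

Call:
jog_arm:
  increments:
    - {"dx": -0.04, "dy": -0.33, "dz": 0, "ax": 0, "ay": 0, "az": 0, "gripper": 1}
    - {"dx": -0.08, "dy": -0.67, "dz": 0, "ax": 0, "ay": 0, "az": 0, "gripper": 1}
    - {"dx": -0.13, "dy": -1, "dz": 0, "ax": 0, "ay": 0, "az": 0, "gripper": 1}

```text
time: 51.8
eef_pos: [0.5539, 0.0845, 0.2768]
tcp_rot: [0.007, 1.0, -0.0, -0.0]
contact_force: [1.0, -0.4, -0.1]
opening: 1.002
finger_force: 0.0
```

Call:
jog_arm:
  increments:
    - {"dx": -0.04, "dy": -0.33, "dz": 0, "ax": 0, "ay": 0, "az": 0, "gripper": 1}
    - {"dx": -0.08, "dy": -0.67, "dz": 0, "ax": 0, "ay": 0, "az": 0, "gripper": 1}
    - {"dx": -0.13, "dy": -1, "dz": 0, "ax": 0, "ay": 0, "az": 0, "gripper": 1}

```text
time: 52.1
eef_pos: [0.538, -0.0358, 0.2767]
tcp_rot: [0.008, 1.0, -0.0, -0.0]
contact_force: [1.3, 0.2, 0.3]
opening: 0.994
finger_force: 0.0
```

Call:
jog_arm:
  increments:
    - {"dx": -0.04, "dy": -0.33, "dz": 0, "ax": 0, "ay": 0, "az": 0, "gripper": 1}
    - {"dx": -0.08, "dy": -0.67, "dz": 0, "ax": 0, "ay": 0, "az": 0, "gripper": 1}
    - {"dx": -0.13, "dy": -1, "dz": 0, "ax": 0, "ay": 0, "az": 0, "gripper": 1}

```text
time: 52.4
eef_pos: [0.5221, -0.1557, 0.2767]
tcp_rot: [0.008, 1.0, -0.0, -0.0]
contact_force: [0.7, -0.3, -0.4]
opening: 1.001
finger_force: 0.0
```

Call:
jog_arm:
  increments:
    - {"dx": -0.04, "dy": -0.33, "dz": 0, "ax": 0, "ay": 0, "az": 0, "gripper": 1}
    - {"dx": -0.08, "dy": -0.67, "dz": 0, "ax": 0, "ay": 0, "az": 0, "gripper": 1}
    - {"dx": -0.13, "dy": -1, "dz": 0, "ax": 0, "ay": 0, "az": 0, "gripper": 1}

```text
time: 52.7
eef_pos: [0.5064, -0.2757, 0.2767]
tcp_rot: [0.008, 1.0, -0.0, -0.0]
contact_force: [0.0, 0.1, -0.3]
opening: 1.0
finger_force: 0.0
```

Call:
jog_arm:
  increments:
    - {"dx": -0.04, "dy": -0.33, "dz": 0, "ax": 0, "ay": 0, "az": 0, "gripper": 1}
    - {"dx": -0.08, "dy": -0.67, "dz": 0, "ax": 0, "ay": 0, "az": 0, "gripper": 1}
    - {"dx": -0.12, "dy": -1, "dz": 0, "ax": 0, "ay": 0, "az": 0, "gripper": 1}
    - {"dx": -0.12, "dy": -1.0, "dz": 0, "ax": 0, "ay": 0, "az": 0, "gripper": 1}
    - {"dx": -0.12, "dy": -1.0, "dz": 0, "ax": 0, "ay": 0, "az": 0, "gripper": 1}
    - {"dx": -0.12, "dy": -1.0, "dz": 0, "ax": 0, "ay": 0, "az": 0, "gripper": 1}

```text
time: 53.3
eef_pos: [0.4929, -0.3926, 0.2765]
tcp_rot: [0.007, 1.0, 0.0, -0.0]
contact_force: [-0.2, 0.3, 0.1]
opening: 0.999
finger_force: 0.0
```

```bash
python3 s.py 0.494 -0.3932 0.191; python3 look.py .54 .61 .18 .26 .125 .205
```

```text
t 53.3 tcp [ 0.4929 -0.3926  0.2765] zaxis [-0.     0.001 -1.   ] yaw_y 89.17 F [-0.2  0.3  0.1] open 0.999 q [-0.83  0.17  1.67  0.    1.3  -2.39]
shares to go [ 0.009 -0.005 -0.713]
top 175 mid [0.569  0.2245 0.1648] ext [0.046 0.048 0.078]
scene 353 mid [0.5711 0.2253 0.1633] ext [0.046 0.048 0.077]
```

The mill is back within about 1 mm. Last comes the bottle.

Call:
jog_arm:
  increments:
    - {"dx": 0.003, "dy": 0, "dz": -0.15, "ax": 0, "ay": 0, "az": 0, "gripper": 1}
    - {"dx": 0.003, "dy": 0, "dz": -0.3, "ax": 0, "ay": 0, "az": 0, "gripper": 1}
    - {"dx": 0.003, "dy": 0, "dz": -0.45, "ax": 0, "ay": 0, "az": 0, "gripper": 1}
    - {"dx": 0.003, "dy": 0, "dz": -0.6, "ax": 0, "ay": 0, "az": 0, "gripper": 1}
    - {"dx": 0.003, "dy": 0, "dz": -0.71, "ax": 0, "ay": 0, "az": 0, "gripper": 1}
    - {"dx": 0.003, "dy": 0, "dz": -0.71, "ax": 0, "ay": 0, "az": 0, "gripper": 1}
    - {"dx": 0.003, "dy": 0, "dz": -0.71, "ax": 0, "ay": 0, "az": 0, "gripper": 1}
    - {"dx": 0.003, "dy": 0, "dz": -0.71, "ax": 0, "ay": 0, "az": 0, "gripper": 1}

```text
time: 54.2
eef_pos: [0.4943, -0.3936, 0.193]
tcp_rot: [0.007, 1.0, -0.001, 0.001]
contact_force: [-0.2, 0.8, 0.7]
opening: 1.0
finger_force: 0.0
```

```bash
python3 s.py 0.494 -0.3932 0.191
```

```text
t 54.2 tcp [ 0.4943 -0.3936  0.193 ] zaxis [ 0.002 -0.002 -1.   ] yaw_y 89.18 F [-0.2  0.8  0.7] open 1.0 q [-0.83  0.25  1.74 -0.    1.15 -2.39]
shares to go [-0.003  0.004 -0.017]
```

Call:
jog_arm:
  increments:
    - {"dx": 0, "dy": 0, "dz": -0.012, "ax": 0, "ay": 0, "az": 0, "gripper": 0}
    - {"dx": 0, "dy": 0, "dz": -0.012, "ax": 0, "ay": 0, "az": 0, "gripper": -0.2}
    - {"dx": 0, "dy": 0, "dz": -0.012, "ax": 0, "ay": 0, "az": 0, "gripper": -0.25}
    - {"dx": 0, "dy": 0, "dz": -0.012, "ax": 0, "ay": 0, "az": 0, "gripper": -1}
    - {"dx": 0, "dy": 0, "dz": -0.012, "ax": 0, "ay": 0, "az": 0, "gripper": -1}
    - {"dx": 0, "dy": 0, "dz": -0.012, "ax": 0, "ay": 0, "az": 0, "gripper": -1}
    - {"dx": 0, "dy": 0, "dz": -0.012, "ax": 0, "ay": 0, "az": 0, "gripper": -1}
    - {"dx": 0, "dy": 0, "dz": -0.012, "ax": 0, "ay": 0, "az": 0, "gripper": -1}

```text
time: 55.0
eef_pos: [0.4939, -0.3934, 0.1905]
tcp_rot: [0.007, 1.0, -0.0, 0.0]
contact_force: [0.7, 0.4, 2.3]
opening: 0.327
finger_force: 59.9
```

```bash
python3 s.py 0.5133 0.302 0.30
```

```text
t 55.0 tcp [ 0.4939 -0.3934  0.1905] zaxis [ 0.001 -0.    -1.   ] yaw_y 89.16 F [0.7 0.4 2.3] open 0.327 q [-0.83  0.25  1.74  0.    1.15 -2.39]
shares to go [0.161 5.795 0.912]
```

Call:
jog_arm:
  increments:
    - {"dx": 0, "dy": 0, "dz": 0.1, "ax": 0, "ay": 0, "az": 0, "gripper": -1}
    - {"dx": 0, "dy": 0, "dz": 0.3, "ax": 0, "ay": 0, "az": 0, "gripper": -1}
    - {"dx": 0, "dy": 0, "dz": 0.5, "ax": 0, "ay": 0, "az": 0, "gripper": -1}
    - {"dx": 0, "dy": 0, "dz": 0.7, "ax": 0, "ay": 0, "az": 0, "gripper": -1}
    - {"dx": 0, "dy": 0, "dz": 0.85, "ax": 0, "ay": 0, "az": 0, "gripper": -1}
    - {"dx": 0, "dy": 0.1, "dz": 0.95, "ax": 0, "ay": 0, "az": 0, "gripper": -1}

```text
time: 55.6
eef_pos: [0.4932, -0.3819, 0.3047]
tcp_rot: [0.008, 1.0, -0.0, -0.0]
contact_force: [-0.0, 0.0, -6.0]
opening: 0.326
finger_force: 61.8
```

Call:
jog_arm:
  increments:
    - {"dx": -0.02, "dy": 0.2, "dz": 0, "ax": 0, "ay": 0, "az": 0, "gripper": -1}
    - {"dx": -0.04, "dy": 0.4, "dz": 0, "ax": 0, "ay": 0, "az": 0, "gripper": -1}
    - {"dx": -0.06, "dy": 0.6, "dz": 0, "ax": 0, "ay": 0, "az": 0, "gripper": -1}
    - {"dx": -0.08, "dy": 0.8, "dz": 0, "ax": 0, "ay": 0, "az": 0, "gripper": -1}
    - {"dx": -0.1, "dy": 1, "dz": 0, "ax": 0, "ay": 0, "az": 0, "gripper": -1}

```text
time: 56.1
eef_pos: [0.4806, -0.259, 0.3024]
tcp_rot: [0.007, 1.0, 0.001, -0.001]
contact_force: [1.0, -0.6, -4.2]
opening: 0.323
finger_force: 61.8
```

Call:
jog_arm:
  increments:
    - {"dx": -0.02, "dy": 0.2, "dz": 0, "ax": 0, "ay": 0, "az": 0, "gripper": -1}
    - {"dx": -0.04, "dy": 0.4, "dz": 0, "ax": 0, "ay": 0, "az": 0, "gripper": -1}
    - {"dx": -0.06, "dy": 0.6, "dz": 0, "ax": 0, "ay": 0, "az": 0, "gripper": -1}
    - {"dx": -0.08, "dy": 0.8, "dz": 0, "ax": 0, "ay": 0, "az": 0, "gripper": -1}
    - {"dx": -0.1, "dy": 1, "dz": 0, "ax": 0, "ay": 0, "az": 0, "gripper": -1}

```text
time: 56.6
eef_pos: [0.4683, -0.1392, 0.3026]
tcp_rot: [0.007, 1.0, 0.001, -0.002]
contact_force: [1.0, -0.1, -3.7]
opening: 0.328
finger_force: 61.8
```

Call:
jog_arm:
  increments:
    - {"dx": -0.02, "dy": 0.2, "dz": 0, "ax": 0, "ay": 0, "az": 0, "gripper": -1}
    - {"dx": -0.04, "dy": 0.4, "dz": 0, "ax": 0, "ay": 0, "az": 0, "gripper": -1}
    - {"dx": -0.06, "dy": 0.6, "dz": 0, "ax": 0, "ay": 0, "az": 0, "gripper": -1}
    - {"dx": -0.08, "dy": 0.8, "dz": 0, "ax": 0, "ay": 0, "az": 0, "gripper": -1}
    - {"dx": -0.1, "dy": 1, "dz": 0, "ax": 0, "ay": 0, "az": 0, "gripper": -1}

```text
time: 57.1
eef_pos: [0.4561, -0.0195, 0.3026]
tcp_rot: [0.007, 1.0, 0.001, -0.002]
contact_force: [0.0, -0.1, -4.3]
opening: 0.333
finger_force: 61.8
```

Call:
jog_arm:
  increments:
    - {"dx": 0, "dy": 0.2, "dz": 0, "ax": 0, "ay": 0, "az": 0, "gripper": -1}
    - {"dx": 0, "dy": 0.4, "dz": 0, "ax": 0, "ay": 0, "az": 0, "gripper": -1}
    - {"dx": 0, "dy": 0.6, "dz": 0, "ax": 0, "ay": 0, "az": 0, "gripper": -1}
    - {"dx": 0, "dy": 0.8, "dz": 0, "ax": 0, "ay": 0, "az": 0, "gripper": -1}
    - {"dx": 0, "dy": 1, "dz": 0, "ax": 0, "ay": 0, "az": 0, "gripper": -1}

```text
time: 57.6
eef_pos: [0.456, 0.1002, 0.3027]
tcp_rot: [0.007, 1.0, 0.0, -0.002]
contact_force: [0.1, -0.1, -4.1]
opening: 0.328
finger_force: 61.8
```

Call:
jog_arm:
  increments:
    - {"dx": 0, "dy": 0.2, "dz": 0, "ax": 0, "ay": 0, "az": 0, "gripper": -1}
    - {"dx": 0, "dy": 0.4, "dz": 0, "ax": 0, "ay": 0, "az": 0, "gripper": -1}
    - {"dx": 0, "dy": 0.6, "dz": 0, "ax": 0, "ay": 0, "az": 0, "gripper": -1}
    - {"dx": 0, "dy": 0.8, "dz": 0, "ax": 0, "ay": 0, "az": 0, "gripper": -1}
    - {"dx": 0, "dy": 1, "dz": 0, "ax": 0, "ay": 0, "az": 0, "gripper": -1}

```text
time: 58.1
eef_pos: [0.4559, 0.2198, 0.3026]
tcp_rot: [0.007, 1.0, -0.0, -0.002]
contact_force: [0.4, 0.1, -4.1]
opening: 0.327
finger_force: 61.8
```

Call:
jog_arm:
  increments:
    - {"dx": 0, "dy": 0.2, "dz": 0, "ax": 0, "ay": 0, "az": 0, "gripper": -1}
    - {"dx": 0, "dy": 0.4, "dz": 0, "ax": 0, "ay": 0, "az": 0, "gripper": -1}
    - {"dx": 0, "dy": 0.6, "dz": 0, "ax": 0, "ay": 0, "az": 0, "gripper": -1}
    - {"dx": 0, "dy": 0.7, "dz": 0, "ax": 0, "ay": 0, "az": 0, "gripper": -1}
    - {"dx": 0.1, "dy": 0.7, "dz": 0, "ax": 0, "ay": 0, "az": 0, "gripper": -1}
    - {"dx": 0.25, "dy": 0.7, "dz": 0, "ax": 0, "ay": 0, "az": 0, "gripper": -1}
    - {"dx": 0.38, "dy": 0.7, "dz": 0, "ax": 0, "ay": 0, "az": 0, "gripper": -1}
    - {"dx": 0.45, "dy": 0.7, "dz": 0, "ax": 0, "ay": 0, "az": 0, "gripper": -1}
    - {"dx": 0.45, "dy": 0.7, "dz": 0, "ax": 0, "ay": 0, "az": 0, "gripper": -1}
    - {"dx": 0.45, "dy": 0.7, "dz": 0, "ax": 0, "ay": 0, "az": 0, "gripper": -1}

```text
time: 59.1
eef_pos: [0.5114, 0.3022, 0.3036]
tcp_rot: [0.008, 1.0, -0.0, -0.001]
contact_force: [0.0, -0.2, -5.2]
opening: 0.326
finger_force: 62.0
```

```bash
python3 s.py 0.5133 0.302 0.181
```

```text
t 59.1 tcp [0.5114 0.3022 0.3036] zaxis [-0.002 -0.001 -1.   ] yaw_y 89.12 F [ 0.  -0.2 -5.2] open 0.326 q [ 0.36  0.08  1.73  0.    1.34 -1.19]
shares to go [ 0.016 -0.002 -1.022]
```

Call:
jog_arm:
  increments:
    - {"dx": 0.01, "dy": 0, "dz": -0.15, "ax": 0, "ay": 0, "az": 0, "gripper": -1}
    - {"dx": 0.01, "dy": 0, "dz": -0.35, "ax": 0, "ay": 0, "az": 0, "gripper": -1}
    - {"dx": 0.01, "dy": 0, "dz": -0.55, "ax": 0, "ay": 0, "az": 0, "gripper": -1}
    - {"dx": 0.01, "dy": 0, "dz": -0.7, "ax": 0, "ay": 0, "az": 0, "gripper": -1}
    - {"dx": 0.01, "dy": 0, "dz": -0.82, "ax": 0, "ay": 0, "az": 0, "gripper": -1}
    - {"dx": 0.01, "dy": 0, "dz": -0.89, "ax": 0, "ay": 0, "az": 0, "gripper": -1}
    - {"dx": 0.01, "dy": 0, "dz": -0.92, "ax": 0, "ay": 0, "az": 0, "gripper": -1}
    - {"dx": 0.01, "dy": 0, "dz": -0.92, "ax": 0, "ay": 0, "az": 0, "gripper": -1}
    - {"dx": 0.01, "dy": 0, "dz": -0.92, "ax": 0, "ay": 0, "az": 0, "gripper": -1}

```text
time: 60.0
eef_pos: [0.5135, 0.303, 0.1949]
tcp_rot: [0.007, 1.0, 0.0, 0.001]
contact_force: [0.6, 0.7, -4.5]
opening: 0.324
finger_force: 59.8
```

```bash
python3 s.py 0.5133 0.302 0.1805
```

```text
t 60.0 tcp [0.5135 0.303  0.1949] zaxis [ 0.002  0.001 -1.   ] yaw_y 89.16 F [ 0.6  0.7 -4.5] open 0.324 q [ 0.36  0.17  1.83 -0.    1.14 -1.19]
shares to go [-0.002 -0.008 -0.12 ]
```

Call:
jog_arm:
  increments:
    - {"dx": 0, "dy": -0.008, "dz": -0.05, "ax": 0, "ay": 0, "az": 0, "gripper": -1}
    - {"dx": 0, "dy": -0.008, "dz": -0.09, "ax": 0, "ay": 0, "az": 0, "gripper": -1}
    - {"dx": 0, "dy": -0.008, "dz": -0.11, "ax": 0, "ay": 0, "az": 0, "gripper": -1}
    - {"dx": 0, "dy": -0.008, "dz": -0.12, "ax": 0, "ay": 0, "az": 0, "gripper": -1}
    - {"dx": 0, "dy": -0.008, "dz": -0.12, "ax": 0, "ay": 0, "az": 0, "gripper": -1}
    - {"dx": 0, "dy": -0.008, "dz": -0.12, "ax": 0, "ay": 0, "az": 0, "gripper": -1}

```text
time: 60.6
eef_pos: [0.5131, 0.3017, 0.1806]
tcp_rot: [0.007, 1.0, -0.0, 0.0]
contact_force: [-4.2, -1.5, 5.3]
opening: 0.325
finger_force: 60.9
```

```bash
python3 s.py 0.5133 0.302 0.1805
```

```text
t 60.6 tcp [0.5131 0.3017 0.1806] zaxis [ 0. -0. -1.] yaw_y 89.17 F [-4.2 -1.5  5.3] open 0.325 q [ 0.36  0.19  1.84 -0.    1.11 -1.19]
shares to go [ 0.001  0.002 -0.001]
```

Contact made. Release, lift and look.

Call:
jog_arm:
  increments:
    - {"dx": 0, "dy": 0, "dz": 0, "ax": 0, "ay": 0, "az": 0, "gripper": 0}
    - {"dx": 0, "dy": 0, "dz": 0, "ax": 0, "ay": 0, "az": 0, "gripper": 1}
    - {"dx": 0, "dy": 0, "dz": 0, "ax": 0, "ay": 0, "az": 0, "gripper": 1}
    - {"dx": 0, "dy": 0, "dz": 0, "ax": 0, "ay": 0, "az": 0, "gripper": 1}
    - {"dx": 0, "dy": 0, "dz": 0, "ax": 0, "ay": 0, "az": 0, "gripper": 1}
    - {"dx": 0, "dy": 0, "dz": 0.15, "ax": 0, "ay": 0, "az": 0, "gripper": 1}
    - {"dx": 0, "dy": 0, "dz": 0.35, "ax": 0, "ay": 0, "az": 0, "gripper": 1}
    - {"dx": 0, "dy": 0, "dz": 0.55, "ax": 0, "ay": 0, "az": 0, "gripper": 1}
    - {"dx": 0, "dy": 0, "dz": 0.75, "ax": 0, "ay": 0, "az": 0, "gripper": 1}
    - {"dx": 0, "dy": 0, "dz": 0.95, "ax": 0, "ay": 0, "az": 0, "gripper": 1}

```text
time: 61.6
eef_pos: [0.5128, 0.3018, 0.2942]
tcp_rot: [0.007, 1.0, 0.0, 0.0]
contact_force: [0.3, -0.5, -0.6]
opening: 0.999
finger_force: 0.0
```

Call:
jog_arm:
  increments:
    - {"dx": -0.1, "dy": -0.3, "dz": 0, "ax": 0, "ay": 0, "az": 0, "gripper": 1}
    - {"dx": -0.2, "dy": -0.6, "dz": 0, "ax": 0, "ay": 0, "az": 0, "gripper": 1}
    - {"dx": -0.3, "dy": -1, "dz": 0, "ax": 0, "ay": 0, "az": 0, "gripper": 1}

```text
time: 61.9
eef_pos: [0.4764, 0.1814, 0.2935]
tcp_rot: [0.006, 1.0, 0.0, 0.001]
contact_force: [1.4, -0.8, -0.2]
opening: 0.999
finger_force: 0.0
```

Call:
jog_arm:
  increments:
    - {"dx": 0, "dy": -0.33, "dz": 0, "ax": 0, "ay": 0, "az": 0, "gripper": 1}
    - {"dx": 0, "dy": -0.67, "dz": 0, "ax": 0, "ay": 0, "az": 0, "gripper": 1}
    - {"dx": 0, "dy": -1, "dz": 0, "ax": 0, "ay": 0, "az": 0, "gripper": 1}
    - {"dx": 0, "dy": -1, "dz": 0, "ax": 0, "ay": 0, "az": 0, "gripper": 1}
    - {"dx": 0, "dy": -1, "dz": 0, "ax": 0, "ay": 0, "az": 0, "gripper": 1}

```text
time: 62.4
eef_pos: [0.477, 0.0611, 0.2934]
tcp_rot: [0.008, 1.0, 0.0, 0.0]
contact_force: [0.4, 0.2, -0.5]
opening: 0.998
finger_force: 0.0
```

```bash
python3 - <<'E'
from h import *
for n in('top','scene'):
    f,d,K,T=cam(n); l=np.load(f'{n}0.npz')
    for nm,b in {'tin':(.52,.62,.33,.42,.15,.17),'mill':(.54,.61,.18,.26,.125,.205),'bottle':(.48,.55,.27,.34,.185,.22),'pot':(.48,.6,-.08,.04,.072,.1),'mug':(.66,.8,-.08,.08,.08,.1),'soap':(.4,.52,-.6,-.48,.12,.19),'ramekin':(.3,.55,.43,.65,.03,.06)}.items():
        r=[]
        for D in (l['d'],d):
            P=cloud(D,K,T); m=np.ones(D.shape,bool)
            for i in range(3): m&=(P[...,i]>b[2*i])&(P[...,i]<b[2*i+1])
            q=P[m]; r.append(((q.min(0)+q.max(0))/2).round(4).tolist() if len(q)>5 else None)
        print(n,nm,*r)
    if n=='top':
        P=cloud(d,K,T)
    P=cloud(d,K,T); m=(P[...,0]>.5)&(P[...,0]<.62)&(P[...,1]>.33)&(P[...,1]<.42)&(P[...,2]>.15)&(P[...,2]<.17)
    c=max(cv2.findContours(m.astype(np.uint8),0,1)[0],key=cv2.contourArea); print('tin rect',cv2.minAreaRect((ray(c[:,0],.16,K,T)[:,:2]*1000).astype(np.float32)))
    cv2.imwrite(f'pics/{n}_end.png',f)
E
```

```text
top tin [0.5723, 0.3766, 0.1595] [0.5714, 0.3748, 0.1599]
top mill [0.5683, 0.2245, 0.1636] [0.5693, 0.2247, 0.165]
top bottle [0.5133, 0.3028, 0.1998] [0.5141, 0.3023, 0.2013]
top pot None [0.5326, -0.0204, 0.0834]
top mug [0.7205, -0.0073, 0.0895] [0.7194, -0.0071, 0.0897]
top soap [0.4539, -0.5326, 0.1528] [0.4516, -0.5335, 0.1525]
top ramekin [0.4653, 0.509, 0.0427] [0.4636, 0.5091, 0.0431]
tin rect ((570.8638916015625, 373.7914733886719), (63.2373161315918, 63.4276237487793), 0.31318676471710205)
scene tin [0.5706, 0.3735, 0.1582] [0.5706, 0.3727, 0.1581]
scene mill [0.5704, 0.2237, 0.1634] [0.5711, 0.2257, 0.1641]
scene bottle [0.5121, 0.3007, 0.1988] [0.5124, 0.3011, 0.1991]
scene pot None [0.5316, -0.0194, 0.0799]
scene mug [0.7165, -0.0085, 0.089] [0.7184, -0.009, 0.0892]
scene soap [0.4526, -0.5306, 0.1491] [0.4532, -0.5331, 0.1488]
scene ramekin [0.4247, 0.5363, 0.0405] [0.4251, 0.5365, 0.0403]
tin rect ((572.4884033203125, 374.4197692871094), (62.604583740234375, 62.35666275024414), 0.5480039119720459)
```

View pics/scene_end.png

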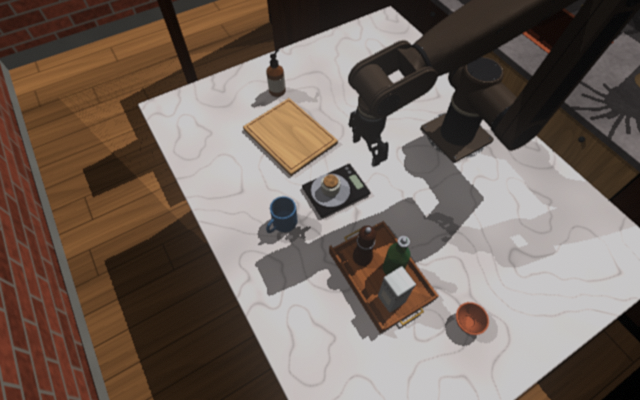

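The final view shows the pot centred on the pan at (330,183). The mill (366,243), bottle (399,250) and tin (397,287) are upright back on the tray, the board is empty, and the bystanders have not moved. I hand the job in.

```bash
python3 -c "
from plant import job; print(job.sign_off())"
```

```text
the job is handed in; nothing more can be done
None
```

The job is handed in: the pot stands in the middle of the scale pan, the bottle, mill and tin are back upright within about 2 mm of where they stood with the tin square to the tray within about 1.5°, and the mug, soap bottle and ramekin were left alone.

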